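# Load a syringe into the inclined syringe pump and latch it

## Robot

A 7-joint arm with a two-finger parallel gripper is mounted at the origin on the work surface. World frame = base frame: x ahead of the robot, y to its left, z up, the work surface at z = 0. Lengths are in m, angles in degrees, forces in N, time in s.
With the tool pointing down it reaches from about 0.425 to 0.825 m from the base axis. Payload 3.6 kg.
Tool frame: the origin (TCP) lies between the finger pads; the fingertips stand 8 mm ahead of it and the grasp point (between the pads) lies 11 mm behind it (nose_length is the z of the fingertips in the tool frame, in m); z points along the fingers, y is the line along which they close (so a half turn about z gives the same grasp; the last joint's range is limited). The gripper opens to 93 mm and grips with 3 to 60 N. Pads are 15 mm wide; open, the fingers measure 128 mm over their backs; the gripper's body (75 mm by 188 mm) begins 65 mm behind the grasp point.
Start: joints at [69.987, 35.231, -0.722, 81.555, 0.464, 63.22, -2.315], TCP at [0.206, -0.616, 0.227] pointing down, gripper open.
Joint ranges: [-178.69, 178.69], [-17.37, 117.87], [-77.05, 75.6], [15.02, 138.74], [-78.02, 258.01], [0.78, 113.62], [-162.83, 162.83]. Speed limits (degrees/s): [159.86, 159.86, 180, 180, 180, 180, 180].

## Interface

Orientations are given as a 3x3 rotation matrix whose columns are the frame's x, y, z axes.
In Python, from bench import sense, capture, camera_info, hand_in, nose_length gives the robot as it stands.
- The arm moves only by the tool servo_tool, never from a script. Its argument "increments" is a list of rows, each an object with "dp": the shift along the tool's x, y, z scaled (see below), a list of three; "angular": the turn, a rotation vector about the tool's x, y, z scaled (see below), a list of three; "gripper": the gripper command: -1 is fully open, 1 is shut, values between are in proportion. In form: [{"dp": [tx, ty, tz], "angular": [rx, ry, rz], "gripper": gripper}, ...]. A call has exactly 10 rows; each row is the pose to reach, as a shift and turn from the pose commanded when the call began, along the tool's axes at that moment; what a row does not reach only later rows make up. The controller multiplies each number of a shift by 50 cm and each number of a turn by pi/4 rad. A row lasts 1/12 s, in which the tool goes at most 41.7 mm and 7.16 degrees, less where a joint would pass 70% of its speed; a pose out of reach is approached as far as the arm can. A call with a number of a shift or a turn outside -1 to 1 is refused whole. A call with a gripper value outside its range is refused whole. The fingers move at their own pace and stop on an object; "squeeze" is the grip in N (left out, the last holds). Time passes only in rows, so rows that repeat a pose let the fingers close, or fill a call up. It gives the time, the measured TCP pose, the force, the opening and the grip force at its end, in the units of the state.
- sense(): the state, without advancing time (a new reading comes with each control period).
- capture(name): name is "side" or "top" or "wrist"; returns the picture (384x512x3 uint8, red, green, blue); there is no depth.
- camera_info(name): a dict with "mtx" (3x3 intrinsics, pixels), "distortion" ([k1, k2, p1, p2, k3] as OpenCV has them; the pictures are not rectified), "R" (3x3) and "t" (3): a world point X has camera coordinates R X + t. Camera axes: x right, y down, z forward; pixel columns grow to the right and rows downward; lengths in m; the calibration is good to about 2 mm. A picture is of the moment at which its call begins: read the wrist's pose just before it. camera_info takes no time and is no camera call; for the wrist camera it gives the pose at the moment of the call.
- hand_in(): hands the job in; it is judged then, once.
The state is a dict: "time_s": time; "joints": joint angles; "qvel": joint speeds; "joint_torque": joint torques, N m; "position": TCP position; "orientation": TCP orientation; "force": force on the tool from outside, world axes, zero at the start; "wrist_torque": the same for the moment, N m; "gripper_width": opening from 0.0 (shut) to 1.0 (fully open); "finger_force": force on a finger pad.
Only numpy, scipy, OpenCV 4.12 (cv2) and the standard library are available. Lean on these libraries where they do the work, as an engineer would, in place of code of your own. Each camera call takes 0.05 s, during which the arm holds its last target. There are 200 camera calls.

## Task

Take the syringe with the orange plunger out of the rack and lay it in the inclined syringe pump, nose downhill, so that its flange sits down in the gap behind the dark slotted plate and its barrel lies fully home in the plate's slot and on the nose rest. Then swing the blue latch arm fully closed across the barrel (if it is in the way, swing it aside first), and let go. Lower the syringe into its seat in the grip rather than letting it fall in, do not drop it on the bench, and leave the other syringes and the things standing about where they are.

Things in the scene. Friction and masses are not known exactly. Their poses are not given: they have to be found in the camera images.
- orange_mid (a point): Orange-plunger syringe, rigid, 60 g: point on its axis, mid-barrel, where to grip. x axis runs to the plunger; may be rolled about it. Starts level in a rack lane, axis 40 mm up, plunger towards the robot within 30 degrees. White barrel 22 mm dia. from x=-50 to +40 mm, 8 mm nose to -64, orange rod 12 mm dia. from +44 to +78, thumb disc 24 mm dia. to +82.
- orange_flange (a point): Centre of the orange syringe's white round flange (40 mm diameter, 4 mm thick), on the axis, 42 mm towards the plunger from orange_mid; same axes.
- orange: The whole orange-plunger syringe; origin and axes exactly those of orange_mid.
- blue_mid (a point): Blue-plunger syringe, same shape as the orange one, in another lane of the rack; leave it there. This point and its axes as for orange_mid.
- green_mid (a point): Green-plunger syringe, same shape as the orange one, in another lane of the rack; leave it there. This point and its axes as for orange_mid.
- rack: Fixed grey rack, 120 x 180 mm, origin under its centre on the bench, x along the lanes. Three lanes at y=-60, 0, +60 mm. Base 6 mm thick; two combs 8 mm thick at x=-35 and +35, 43 mm high, notches 24 mm wide with floors 29 mm above the bench; between the combs a barrel can be gripped from above.
- pump_head: Head of the fixed white pump, tilted 30 degrees. Origin: where the flange centre belongs, 145 mm above the bench. x: uphill along the loaded syringe, 30 degrees above level, towards the robot; y level; z square to the deck, up and away from the robot. orange_mid belongs at x=-42, y=0, z=0 mm. White deck at z=-34, x=-160 to +72, 130 mm wide; grey pusher block x=+54 to +66, up to z=+16.
- slot (a point): Floor of the slot in the dark slotted plate, at pump_head x=-7.5, z=-11 mm. Plate 6 mm thick (x=-10.5 to -4.5), 68 mm wide, slot 26 mm wide, open to +z. Aluminium backing plate at x=+4.5 to +10.5, with a 20 mm slot for the plunger rod. The flange enters the 9 mm gap between them along -z. Both stand up to z=+14, then flare apart to z=+26.
- nose_rest (a point): Floor of the dark nose rest, at pump_head x=-88, z=-11 mm: a channel 26 mm wide, 10 mm long, walls up to z=+2. Between it and the slotted plate the barrel is free for fingers reaching along -z.
- latch (a joint): Blue latch arm, friction hinge, stays where left (about 1 N at the knob moves it). Pivot at pump_head x=-66, y=+40 mm, axis along z. 0 rad = closed: arm along pump_head -y, across the barrel; stop at -0.05. Grows as it swings downhill (1.57: along -x), to 1.9. At 1.4 or more the syringe has free way in. Arm 14 mm wide, z=14 to 20 (3 mm over the barrel), reaching 75 mm from the pivot.
- latch_knob (a point): Middle of the upright blue round knob at the latch arm's end, 68 mm from the pivot; knob 14 mm diameter, 38 mm tall along pump_head z, from z=20 to 58 (this point at z=42 mm).
- pump: Fixed base of the syringe pump, 200 x 130 mm, origin at the centre of its underside on the bench; pump_head stands on it at x=+45 mm, z=+145 mm.
- optic_post: Fixed slim steel post with a black lens ring on top, 188 mm tall, base 44 mm diameter, standing between rack and pump; origin under its centre.
- objective: Loose brass microscope objective, 32 mm diameter, 45 mm tall; origin under its centre. Leave alone.
- reagent: Loose amber jar with red cap, 56 mm diameter, 100 mm tall; origin under its centre. Leave alone.
- beaker: Loose white ceramic beaker, 64 mm diameter, 75 mm tall; origin under its centre. Leave alone.
- dish: Loose clear dish, 60 mm diameter, 14 mm high; origin under its centre. Leave alone.
- driver: Loose screwdriver lying on the bench; origin under its middle. Leave alone.
There are look-alikes about, which are no part of the job. Leave any yellow look-alike of the orange alone.

How it is judged:
By the outcome, as a careful person would: the job done as asked, in the order asked, and still so for the second after the job is handed in, with the robot touching nothing.
It also fails if it takes over 70 s, if anything falls off the work surface, if the arm or the gripper's body presses on something with over 40 N, if the wrist force passes 120 N, or if a joint passes its speed limit or range.

## Working session

There is one attempt and no reset: what is moved stays moved. The work goes in short steps, Python scripts to look and compute and a tool call to move; the robot and the scene stay as the last step left them, time stands still between calls to the robot, and variables do not carry over. Pictures are saved under pics/ and viewed, at most 11 in all, crops included, and the job is handed in when it is done.

Besides the shell and the picture viewer there is one more tool, called after "Request:" as name(argument=value, ...), one argument or row to a line, values as JSON. servo_tool: Moves the arm, as the interface text tells. Shifts and turns lie within -1 to 1; 1 stands for 50 cm of shift or pi/4 rad of turn. Its arguments: {"type":"object","properties":{"increments":{"type":"array"},"squeeze":{"type":"number"}},"required":["increments"]}

```bash
ls; mkdir -p pics; python3 - <<'E'
from bench import *
import cv2,numpy as np
s=sense();print(s['time_s'],s['position'],s['gripper_width'],nose_length)
for n in ['side','top']:
    im=capture(n);cv2.imwrite(f'pics/{n}0.png',im[:,:,::-1]);i=camera_info(n);print(n,np.round(i['mtx'],1).tolist(),np.round(i['distortion'],3),np.round(i['R'],3).tolist(),np.round(i['t'],3))
E
```

```text
pics
0.0 [ 0.20597143 -0.61571582  0.22548126] 1.0024396900718364 0.008
side [[359.3, 0.0, 258.2], [0.0, 359.3, 190.8], [0.0, 0.0, 1.0]] [-0.01  0.    0.    0.    0.  ] [[0.997, -0.08, 0.017], [-0.051, -0.777, -0.628], [0.063, 0.625, -0.778]] [-0.505  0.087  1.031]
top [[434.0, 0.0, 256.0], [0.0, 434.0, 194.4], [0.0, 0.0, 1.0]] [-0.045  0.     0.     0.     0.   ] [[0.027, -1.0, 0.014], [-0.992, -0.029, -0.127], [0.127, -0.01, -0.992]] [-0.033  0.52   1.417]
```

View pics/top0.png

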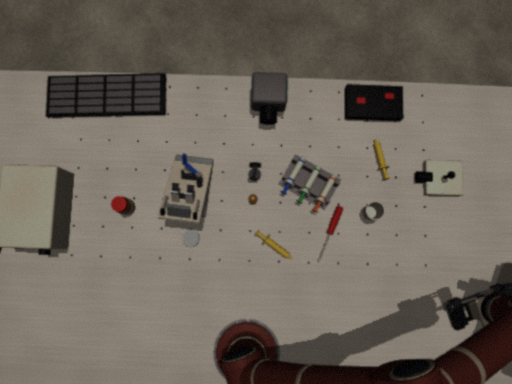

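View pics/side0.png

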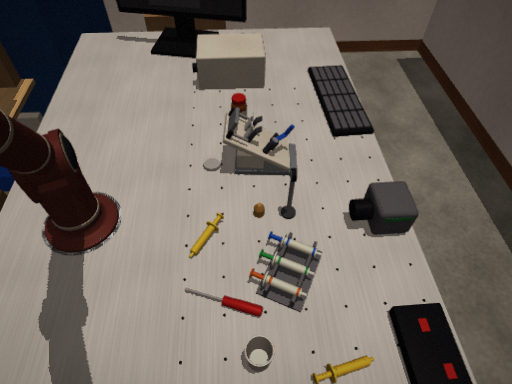

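Top view: the rack is at about (310,182) with orange the rightmost lane (plunger at 318,208). The pump is at about (187,190) with the blue latch knob near (185,158). The post is at (255,172). In the side view, orange is at (275,283) and the knob at (292,127).

```bash
cat > h.py <<'E'
import cv2,numpy as np
from bench import *
def ray(n,uv,ci=None):
    c=ci or camera_info(n);K=np.array(c['mtx']);d=np.array(c['distortion']);R=np.array(c['R']);t=np.array(c['t'])
    p=cv2.undistortPoints(np.array(uv,float).reshape(-1,1,2),K,d).reshape(-1,2)
    v=np.c_[p,np.ones(len(p))]@R; return -R.T@t, v/np.linalg.norm(v,axis=1)[:,None]
def plane(n,uv,z,ci=None):
    o,v=ray(n,uv,ci);return o+v*((z-o[2])/v[:,2])[:,None]
def tri(rays):
    A=sum(np.eye(3)-np.outer(v,v) for o,v in rays);b=sum((np.eye(3)-np.outer(v,v))@o for o,v in rays)
    x=np.linalg.solve(A,b);return x,[np.linalg.norm(np.cross(x-o,v)) for o,v in rays]
def proj(n,X,ci=None):
    c=ci or camera_info(n);return cv2.projectPoints(np.array(X,float).reshape(-1,3),cv2.Rodrigues(np.array(c['R']))[0],np.array(c['t']),np.array(c['mtx']),np.array(c['distortion']))[0].reshape(-1,2)
def comps(im,lo,hi,smin=120,vmin=60,amin=6):
    h=cv2.cvtColor(im,cv2.COLOR_RGB2HSV);m=cv2.inRange(h,(lo,smin,vmin),(hi,255,255))
    n,l,s,c=cv2.connectedComponentsWithStats(m)
    return [(s[i,4],np.round(c[i],1),s[i,:4].tolist()) for i in range(1,n) if s[i,4]>=amin],l
def ld(f): return cv2.imread(f)[:,:,::-1].copy()
E
python3 - <<'E'
from h import *
for n in ['top','side']:
    im=ld(f'pics/{n}0.png')
    for nm,lo,hi in [('orange',6,16),('green',45,80),('blue',100,125)]:
        print(n,nm,[(int(a),c.tolist(),b) for a,c,b in comps(im,lo,hi)[0]])
for nm,uv,z in [('plunger o',[318,208],.04),('rack',[310,182],.04),('nose o',[334,180],.04),('post base',[254,176],.0),('pump',[187,190],.1),('knob',[185,158],.15),('driver',[331,230],.01),('pump corners bottom',[160,222],.0)]:
    print(nm,plane('top',uv,z).round(3))
s=sense();c=camera_info('wrist');R=np.array(c['R']);T=s['orientation'];T=np.array(T)
print('cam in tool',(T.T@(-R.T@np.array(c['t'])-s['position'])).round(4),(R@T).round(3).tolist(),np.array(c['mtx']).round(0).tolist());print(T.round(3).tolist())
E
```

```text
top orange [(8, [332.6, 177.9], [330, 177, 6, 3]), (47, [252.3, 198.5], [249, 195, 8, 8]), (8, [322.0, 196.5], [320, 195, 5, 4]), (45, [317.0, 205.6], [313, 201, 9, 11])]
top green [(24, [301.4, 196.5], [298, 192, 7, 10])]
top blue [(10, [183.7, 155.6], [183, 154, 3, 5]), (55, [189.5, 167.4], [183, 161, 14, 13]), (34, [285.7, 187.9], [282, 183, 8, 11])]
side orange [(50, [153.6, 15.4], [144, 14, 25, 3]), (533, [12.6, 96.5], [0, 79, 34, 39]), (22, [242.1, 106.1], [238, 103, 8, 6]), (8, [233.5, 105.8], [232, 104, 4, 4]), (7, [6.6, 192.7], [5, 192, 4, 3]), (106, [258.9, 209.8], [254, 203, 10, 15]), (74, [256.2, 274.4], [250, 269, 14, 11]), (23, [270.0, 279.8], [268, 276, 5, 9]), (23, [297.9, 291.1], [296, 287, 5, 9])]
side green [(51, [265.6, 254.9], [260, 250, 13, 9]), (9, [278.8, 259.6], [278, 256, 3, 8]), (9, [305.9, 269.4], [305, 267, 3, 7])]
side blue [(72, [284.7, 132.8], [276, 125, 18, 15]), (80, [4.0, 172.2], [0, 167, 11, 10]), (56, [274.2, 236.7], [268, 232, 14, 9]), (12, [287.3, 241.1], [286, 238, 4, 7]), (12, [313.3, 251.1], [312, 248, 4, 7])]
plunger o [[ 0.481 -0.226  0.04 ]]
rack [[ 0.567 -0.198  0.04 ]]
nose o [[ 0.576 -0.279  0.04 ]]
post base [[ 0.589 -0.011  0.   ]]
pump [[0.52  0.202 0.1  ]]
knob [[0.614 0.206 0.15 ]]
driver [[ 0.41  -0.275  0.01 ]]
pump corners bottom [[0.422 0.304 0.   ]]
cam in tool [ 0.0786 -0.0013 -0.1572] [[0.001, 1.0, 0.0], [-0.959, 0.001, -0.282], [-0.282, 0.0, 0.959]] [[304.0, 0.0, 254.0], [0.0, 304.0, 191.0], [0.0, 0.0, 1.0]]
[[0.948, 0.317, -0.001], [0.317, -0.948, 0.002], [-0.0, -0.002, -1.0]]
```

```bash
python3 - <<'E'
import cv2
a=cv2.imread('pics/top0.png')[140:240,150:350];b=cv2.imread('pics/side0.png')[90:310,190:330]
cv2.imwrite('pics/crop_top.png',cv2.resize(a,None,fx=4,fy=4,interpolation=cv2.INTER_CUBIC))
E
```

```text
(no output)
```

View pics/crop_top.png

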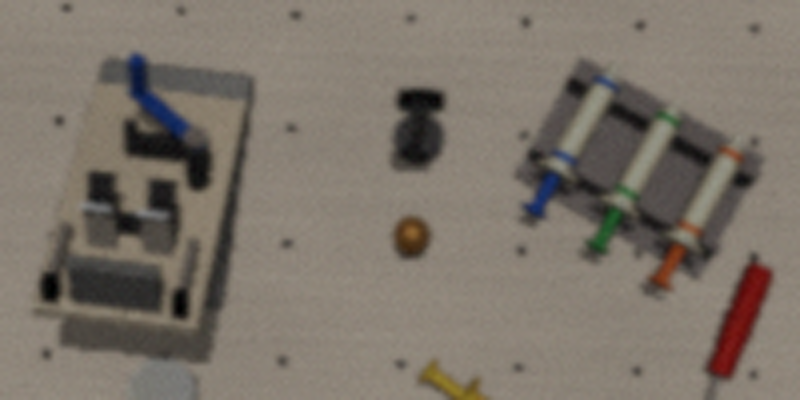

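Crop: the orange syringe runs from nose ring (730,155) to plunger disc (655,285). The latch pivot is near (195,140) and its knob near (137,60), so the arm is half open (about 0.8 rad) and in the way. I'm moving over the rack now.

Request:
servo_tool(
  increments=[
    {"dp":[0.86,-0.48,0.04],"angular":[0,0,-1],"gripper":-1},
    {"dp":[0.86,-0.48,0.04],"angular":[0,0,-1],"gripper":-1},
    {"dp":[0.86,-0.48,0.04],"angular":[0,0,-1],"gripper":-1},
    {"dp":[0.86,-0.48,0.04],"angular":[0,0,-1],"gripper":-1},
    {"dp":[0.86,-0.48,0.04],"angular":[0,0,-1],"gripper":-1},
    {"dp":[0.86,-0.48,0.04],"angular":[0,0,-1],"gripper":-1},
    {"dp":[0.86,-0.48,0.04],"angular":[0,0,-1],"gripper":-1},
    {"dp":[0.86,-0.48,0.04],"angular":[0,0,-1],"gripper":-1},
    {"dp":[0.86,-0.48,0.04],"angular":[0,0,-1],"gripper":-1},
    {"dp":[0.86,-0.48,0.04],"angular":[0,0,-1],"gripper":-1},
  ],
)

```text
time_s: 0.93
position: [0.4873, -0.307, 0.2094]
orientation: [[0.447, 0.895, -0.001], [0.895, -0.447, 0.0], [0.0, -0.001, -1.0]]
force: [1.0, -0.6, 0.3]
gripper_width: 0.999
finger_force: 0.0
```

```bash
cat >> h.py <<'E'
from scipy.spatial.transform import Rotation as Ro
def go(p,R):
    s=sense();T=np.array(s['orientation']);d=T.T@(np.array(p)-s['position']);w=Ro.from_matrix(T.T@R).as_rotvec()
    print('t',round(s['time_s'],2),'dp',(d/.5).round(4).tolist(),'ang',(w/(np.pi/4)).round(4).tolist(),'deg',np.degrees(np.linalg.norm(w)).round(1))
def down(yaw):
    a=np.radians(yaw);x=np.array([np.cos(a),np.sin(a),0]);z=np.array([0,0,-1.]);return np.c_[x,np.cross(z,x),z]
E
python3 - <<'E'
from h import *
print(sense()['position'],sense()['joints']);go([.54,-.25,.2],down(151))
E
```

```text
[ 0.48728301 -0.30697737  0.20936209] [ 39.14356773  30.16762452 -14.23060326  95.284323     8.60154733
  55.66820546  -4.62986073]
t 0.93 dp [0.149, 0.0435, 0.0187] ang [-0.0008, -0.0008, -1.945] deg 87.5
```

Request:
servo_tool(
  increments=[
    {"dp":[0.15,0.044,0.02],"angular":[0,0,-1],"gripper":-0.1},
    {"dp":[0.15,0.044,0.02],"angular":[0,0,-1],"gripper":-0.1},
    {"dp":[0.15,0.044,0.02],"angular":[0,0,-1],"gripper":-0.1},
    {"dp":[0.15,0.044,0.02],"angular":[0,0,-1],"gripper":-0.1},
    {"dp":[0.15,0.044,0.02],"angular":[0,0,-1],"gripper":-0.1},
    {"dp":[0.15,0.044,0.02],"angular":[0,0,-1],"gripper":-0.1},
    {"dp":[0.15,0.044,0.02],"angular":[0,0,-1],"gripper":-0.1},
    {"dp":[0.15,0.044,0.02],"angular":[0,0,-1],"gripper":-0.1},
    {"dp":[0.15,0.044,0.02],"angular":[0,0,-1],"gripper":-0.1},
    {"dp":[0.15,0.044,0.02],"angular":[0,0,-1],"gripper":-0.1},
  ],
)

```text
time_s: 1.77
position: [0.5395, -0.2514, 0.1995]
orientation: [[-0.316, 0.949, -0.001], [0.949, 0.316, 0.0], [0.0, -0.0, -1.0]]
force: [-0.3, 0.2, -0.3]
gripper_width: 0.55
finger_force: 0.0
```

Request:
servo_tool(
  increments=[
    {"dp":[0,0,0],"angular":[0,0,-0.94],"gripper":-0.1},
    {"dp":[0,0,0],"angular":[0,0,-0.94],"gripper":-0.1},
    {"dp":[0,0,0],"angular":[0,0,-0.94],"gripper":-0.1},
    {"dp":[0,0,0],"angular":[0,0,-0.94],"gripper":-0.1},
    {"dp":[0,0,0],"angular":[0,0,-0.94],"gripper":-0.1},
    {"dp":[0,0,0],"angular":[0,0,-0.94],"gripper":-0.1},
    {"dp":[0,0,0],"angular":[0,0,-0.94],"gripper":-0.1},
    {"dp":[0,0,0],"angular":[0,0,-0.94],"gripper":-0.1},
    {"dp":[0,0,0],"angular":[0,0,-0.94],"gripper":-0.1},
    {"dp":[0,0,0],"angular":[0,0,-0.94],"gripper":-0.1},
  ],
)

```text
time_s: 2.6
position: [0.5398, -0.2513, 0.1998]
orientation: [[-0.872, 0.489, -0.0], [0.489, 0.872, -0.0], [-0.0, -0.0, -1.0]]
force: [-0.5, -0.3, 0.7]
gripper_width: 0.55
finger_force: 0.0
```

```bash
python3 - <<'E'
from h import *
import pickle
s=sense();print(s['position'],s['joints'],s['gripper_width'])
ci=camera_info('wrist');im=capture('wrist');pickle.dump(ci,open('pics/w1.pkl','wb'))
cv2.imwrite('pics/w1.png',im[:,:,::-1]);
for nm,lo,hi in [('orange',3,18),('green',45,80),('blue',100,125)]:
    print(nm,[(int(a),c.tolist(),b,plane('wrist',c,.04,ci).round(4).tolist()) for a,c,b in comps(im,lo,hi,110,50,25)[0]])
E
```

```text
[ 0.53976422 -0.25127432  0.19980649] [ 45.37599883  36.16634638 -37.7155018   92.36801907  24.64730889
  60.01716946  61.18250736] 0.5496038944792505
orange [(54, [460.0, 36.4], [452, 20, 14, 30], [[0.5125, -0.0045, 0.04]]), (96, [433.8, 30.9], [423, 22, 26, 17], [[0.4956, -0.0263, 0.04]]), (119, [431.3, 43.9], [422, 35, 20, 19], [[0.5055, -0.033, 0.04]]), (479, [254.7, 118.6], [243, 101, 23, 39], [[0.485, -0.2193, 0.04]]), (120, [255.6, 154.4], [245, 151, 22, 7], [[0.5175, -0.2364, 0.04]]), (93, [257.3, 220.1], [248, 216, 19, 8], [[0.5829, -0.2708, 0.04]])]
green [(439, [313.3, 118.0], [303, 101, 22, 38], [[0.5135, -0.1668, 0.04]]), (94, [312.8, 153.3], [302, 151, 22, 6], [[0.5457, -0.1834, 0.04]]), (80, [310.6, 218.9], [301, 216, 20, 6], [[0.6109, -0.2181, 0.04]])]
blue [(470, [371.7, 117.3], [361, 100, 24, 38], [[0.5418, -0.1138, 0.04]]), (108, [369.7, 152.9], [359, 150, 22, 7], [[0.5747, -0.1304, 0.04]]), (88, [364.2, 218.1], [354, 215, 21, 7], [[0.6397, -0.165, 0.04]])]
```

View pics/w1.png

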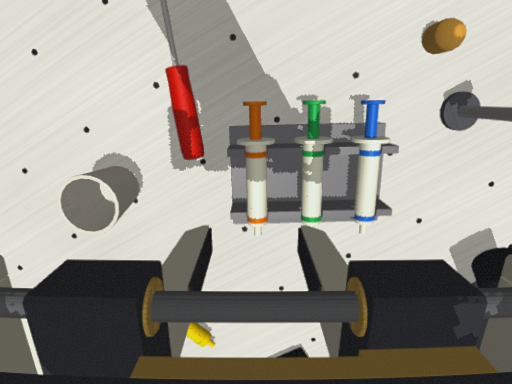

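The wrist view shows orange as the left syringe: plunger disc (255,102), flange (256,141), rings (256,154) and (257,220). I'll compute its axis and mid-point and take a view of the pump next.

```bash
python3 - <<'E'
from h import *
import pickle
ci=pickle.load(open('pics/w1.pkl','rb'));im=ld('pics/w1.png').astype(int)
g=im.sum(2)//3
for c in (241,256,272): print(c,'rows96-110',g[96:110,c].tolist(),'134-160',g[134:160,c].tolist(),'212-240',g[212:240,c].tolist())
a,b=plane('wrist',[[255.6,154.4],[257.3,220.1]],.051,ci)
u=(a-b)/np.linalg.norm(a-b);print('yaw',np.degrees(np.arctan2(u[1],u[0])),a,b)
for nm,uv,z in [('disc top',[254.7,102],.052),('disc c',[254.7,102],.04),('flange top',[256,141],.06),('nose end barrel',[257,224.5],.051)]:
    p=plane('wrist',uv,z,ci)[0];print(nm,p,(p-b)@u)
print('cam along',(-np.array(ci['R']).T@ci['t']-b)@u, -np.array(ci['R']).T@ci['t'])
go([.52-.03,.2,.30],down(172))
E
```

```text
241 rows96-110 [142, 143, 138, 141, 141, 139, 139, 146, 146, 142, 142, 143, 147, 145] 134-160 [81, 81, 80, 84, 96, 106, 108, 117, 128, 128, 120, 76, 54, 54, 59, 73, 80, 80, 80, 78, 79, 79, 80, 79, 79, 79] 212-240 [95, 141, 143, 142, 141, 142, 141, 139, 140, 136, 141, 159, 198, 219, 218, 197, 177, 213, 217, 220, 220, 217, 214, 218, 220, 221, 220, 220]
256 rows96-110 [143, 139, 141, 144, 144, 110, 87, 77, 76, 77, 79, 79, 78, 80] 134-160 [79, 79, 79, 78, 77, 87, 103, 115, 156, 156, 152, 149, 156, 153, 153, 155, 153, 150, 128, 87, 77, 78, 76, 97, 129, 153] 212-240 [231, 230, 231, 230, 231, 233, 218, 146, 118, 120, 123, 169, 219, 231, 228, 223, 224, 225, 224, 224, 223, 222, 222, 222, 218, 217, 218, 218]
272 rows96-110 [142, 138, 139, 137, 141, 141, 141, 138, 140, 140, 143, 142, 141, 140] 134-160 [81, 80, 81, 84, 102, 112, 126, 135, 132, 122, 69, 57, 55, 56, 67, 81, 80, 80, 80, 79, 82, 80, 78, 79, 81, 87] 212-240 [129, 144, 142, 143, 143, 142, 140, 135, 137, 134, 144, 183, 218, 222, 223, 220, 218, 216, 218, 219, 219, 221, 217, 215, 216, 216, 217, 221]
yaw 152.28248882941602 [ 0.51585086 -0.23552559  0.051     ] [ 0.57903916 -0.26872483  0.051     ]
disc top [ 0.47070034 -0.21129752  0.052     ] 0.12261727161909575
disc c [ 0.47070798 -0.21129036  0.04      ] 0.12261384419263632
flange top [ 0.50324814 -0.22807709  0.06      ] 0.0859998990034762
nose end barrel [ 0.58335355 -0.27149759  0.051     ] -0.005108964756268378
cam along 0.1227043904320343 [ 0.47050625 -0.21147963  0.35701771]
t 2.65 dp [0.5281, 0.7385, -0.2005] ang [-0.0003, 0.0002, -0.4727] deg 21.3
```

Request:
servo_tool(
  increments=[
    {"dp":[0.4,0.8,-0.24],"angular":[0,0,-0.47],"gripper":-0.1},
    {"dp":[0.4,0.8,-0.24],"angular":[0,0,-0.47],"gripper":-0.1},
    {"dp":[0.4,0.8,-0.24],"angular":[0,0,-0.47],"gripper":-0.1},
    {"dp":[0.4,0.8,-0.24],"angular":[0,0,-0.47],"gripper":-0.1},
    {"dp":[0.4,0.8,-0.24],"angular":[0,0,-0.47],"gripper":-0.1},
    {"dp":[0.4,0.8,-0.24],"angular":[0,0,-0.47],"gripper":-0.1},
    {"dp":[0.4,0.8,-0.24],"angular":[0,0,-0.47],"gripper":-0.1},
    {"dp":[0.4,0.8,-0.24],"angular":[0,0,-0.47],"gripper":-0.1},
    {"dp":[0.4,0.8,-0.24],"angular":[0,0,-0.47],"gripper":-0.1},
    {"dp":[0.4,0.8,-0.24],"angular":[0,0,-0.47],"gripper":-0.1},
  ],
)

```text
time_s: 3.48
position: [0.558, 0.1526, 0.3086]
orientation: [[-0.99, 0.141, 0.001], [0.141, 0.99, -0.0], [-0.001, -0.0, -1.0]]
force: [0.5, 0.5, 0.4]
gripper_width: 0.551
finger_force: 0.0
```

```bash
python3 - <<'E'
from h import *
import pickle
s=sense();print(s['position'],s['joints'],np.array(s['qvel']).round(1))
ci=camera_info('wrist');im=capture('wrist');pickle.dump(ci,open('pics/w2.pkl','wb'))
cv2.imwrite('pics/w2.png',im[:,:,::-1]);cv2.imwrite('pics/w2b.png',cv2.resize(im[:,:,::-1],(768,576),interpolation=cv2.INTER_CUBIC))
E
```

```text
[0.55799506 0.15255598 0.30860365] [ 10.18995983  30.63132947 -46.18261007  85.61298983  22.60179078
  73.36935202  43.39834535] [-54.5   7.5   2.1 -35.1   1.1  26.3 -40.4]
```

View pics/w2b.png

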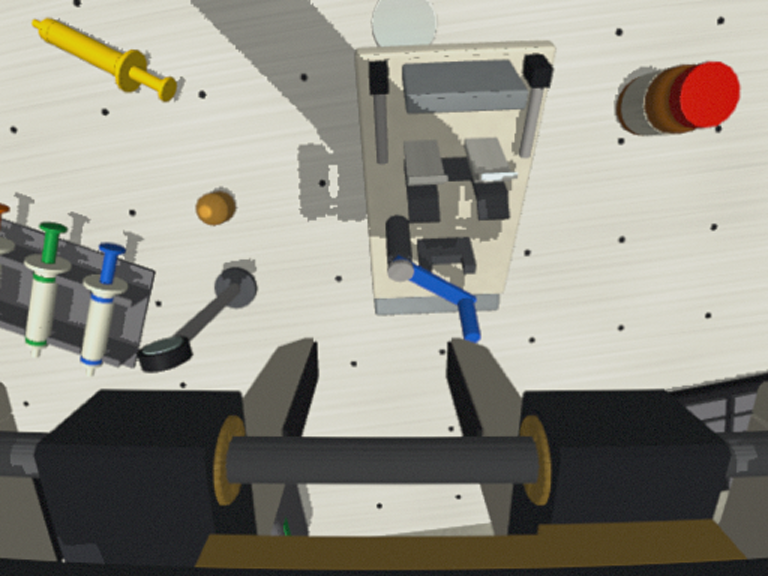

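The view shows the pump deck with upper corners (357,50) and (555,43) and lower corners (375,297) and (498,294) in the 768-px picture. The latch pivot is at (400,270) and the knob runs from (470,303) to (475,337). I'll fit x, y and yaw to these points.

```bash
cat >> h.py <<'E'
def head(x,y,yaw):
    a=np.radians(yaw);h=np.array([np.cos(a),np.sin(a),0]);e=np.array([0,0,1.])
    X=h*np.cos(np.pi/6)+e*.5;Z=-h*.5+e*np.cos(np.pi/6);return np.array([x,y,.145]),np.c_[X,np.cross(Z,X),Z]
E
python3 - <<'E'
from h import *
import pickle
from scipy.optimize import least_squares
ci=pickle.load(open('pics/w2.pkl','rb'));k=2/3
P=np.array([[72,65,-34],[72,-65,-34],[-160,65,-34],[-160,-65,-34],[-66,40,20]])/1e3
U=np.array([[357,50],[555,43],[375,297],[498,294],[400,270]])*k
def f(v):
    p,R=head(*v);return (proj('w',p+P@R.T,ci)-U).ravel()
r=least_squares(f,[.515,.2,172]);print(r.x,f(r.x).reshape(-1,2).round(1).tolist())
p,R=head(*r.x)
for th in np.arange(.4,1.3,.1):
    q=np.array([-.066-.068*np.sin(th),.04-.068*np.cos(th),.02]);q2=q+[0,0,.038];print(round(th,1),(proj('w',p+R@np.c_[q,q2],ci) if 0 else proj('w',[p+R@q,p+R@q2],ci)/k).round(0).tolist())
E
```

```text
[  0.50096744   0.21264867 174.18412037] [[-2.4, 0.9], [2.5, 1.1], [-2.2, 0.8], [3.2, -0.5], [-0.9, -2.2]]
0.4 [[477.0, 288.0], [485.0, 325.0]]
0.5 [[473.0, 293.0], [480.0, 330.0]]
0.6 [[467.0, 298.0], [475.0, 335.0]]
0.7 [[462.0, 302.0], [469.0, 339.0]]
0.8 [[456.0, 307.0], [462.0, 343.0]]
0.9 [[449.0, 310.0], [455.0, 347.0]]
1.0 [[442.0, 314.0], [448.0, 350.0]]
1.1 [[435.0, 316.0], [440.0, 353.0]]
1.2 [[428.0, 319.0], [432.0, 355.0]]
```

Distances come out about 3.4% short in both wrist views (lane spacing, syringe length, deck width), so the wrist camera has a scale bias. I'll fit it from the known dimensions.

```bash
cat >> h.py <<'E'
import copy
def adj(ci,fs=1.,dz=0.,sh=(0,0)):
    c=copy.deepcopy(ci);K=np.array(c['mtx'],float);K[0,0]*=fs;K[1,1]*=fs;c['mtx']=K;c['t']=np.array(c['t'],float)+[sh[0],sh[1],dz];return c
E
python3 - <<'E'
from h import *
import pickle
from scipy.optimize import least_squares
c1=pickle.load(open('pics/w1.pkl','rb'));c2=pickle.load(open('pics/w2.pkl','rb'));k=2/3
print(c2['distortion'],c2['mtx'][0])
P=np.array([[72,65,-34],[72,-65,-34],[-160,65,-34],[-160,-65,-34],[-66,40,20]])/1e3
U=np.array([[357,50],[555,43],[375,297],[498,294],[400,270]])*k
# w1: ring centroids of 3 lanes (front/rear rings, unknown x), disc end, barrel end
V=np.array([[255.6,154.4],[312.8,153.3],[369.7,152.9],[257.3,220.1],[310.6,218.9],[364.2,218.1]])
E1=np.array([[254.7,101.3],[257,223.3]])
def s1(c,v):
    x,y,yaw,xr,xf=v;a=np.radians(yaw);u=np.array([np.cos(a),np.sin(a),0]);w=np.array([-u[1],u[0],0]);o=np.array([x,y,0])
    L=[o+u*xx-w*l+[0,0,.049] for xx in (xr,xf) for l in (0,.06,.12)]
    L+=[o+u*.082+[0,0,.05],o-u*.05+[0,0,.051]]
    return (proj('w',L,c)-np.r_[V,E1]).ravel()
def s2(c,v):
    p,R=head(*v);return (proj('w',p+P@R.T,c)-U).ravel()
for nm,g in [('none',lambda c,q:c),('f',lambda c,q:adj(c,fs=1+q)),('dz',lambda c,q:adj(c,dz=q))]:
    h=lambda z:np.r_[s1(g(c1,z[0]),z[1:6]),s2(g(c2,z[0]),z[6:9])]
    r=least_squares(h,[0,.5414,-.249,152.3,.03,-.043,.5,.21,174],x_scale=[.01,.1,.1,10,.1,.1,.1,.1,10]);print(nm,r.cost.round(2),r.x.round(4).tolist());print(r.fun.reshape(-1,2).round(1).tolist())
E
```

```text
[-0.05199514  0.          0.          0.          0.        ] [304.39879904   0.         254.42998159]
none 29.58 [0.0, 0.5402, -0.2497, 151.6887, 0.0278, -0.0439, 0.501, 0.2126, 174.1841]
[[-0.9, 0.0], [0.7, 0.3], [2.0, -0.1], [-1.5, -0.1], [0.4, 0.2], [1.5, 0.0], [-0.9, -2.1], [-1.1, 2.6], [-2.4, 0.9], [2.5, 1.1], [-2.2, 0.8], [3.2, -0.5], [-0.9, -2.2]]
f 19.46 [-0.019, 0.54, -0.2486, 151.8326, 0.0277, -0.0454, 0.4993, 0.2136, 174.2109]
[[-0.1, 0.1], [0.4, 0.2], [0.6, -0.3], [-0.7, -0.0], [0.2, 0.2], [0.2, -0.1], [-0.2, -1.1], [-0.3, 1.4], [-1.3, 1.9], [1.1, 2.1], [-1.6, -0.5], [2.3, -1.8], [-0.4, -3.5]]
dz 21.26 [0.0055, 0.5399, -0.2487, 151.8011, 0.0277, -0.0452, 0.4994, 0.2135, 174.1548]
[[-0.2, 0.1], [0.4, 0.2], [0.7, -0.2], [-0.8, -0.0], [0.2, 0.2], [0.4, -0.1], [-0.3, -1.2], [-0.4, 1.5], [-1.4, 1.9], [1.2, 2.2], [-1.8, -0.4], [2.7, -1.6], [-0.5, -3.5]]
```

```bash
cat >> h.py <<'E'
HEAD=(.4995,.2134,174.2)
def hp(x,y,z,HD=None):  # TCP at head coords (mm) of grasp point, tool tilted with pump
    p,R=head(*(HD or HEAD));T=np.c_[R[:,0],-R[:,1],-R[:,2]]
    return p+R@(np.array([x,y,z-11.])/1e3),T
E
python3 - <<'E'
from h import *
go(*hp(-60,0,130))
E
```

```text
t 3.53 dp [-0.0974, 0.0841, 0.1885] ang [0.0244, 0.6705, -0.0273] deg 30.2
```

Request:
servo_tool(
  increments=[
    {"dp":[-0.097,0.084,0.188],"angular":[0.024,0.67,-0.027],"gripper":-0.1},
    {"dp":[-0.097,0.084,0.188],"angular":[0.024,0.67,-0.027],"gripper":-0.1},
    {"dp":[-0.097,0.084,0.188],"angular":[0.024,0.67,-0.027],"gripper":-0.1},
    {"dp":[-0.097,0.084,0.188],"angular":[0.024,0.67,-0.027],"gripper":-0.1},
    {"dp":[-0.097,0.084,0.188],"angular":[0.024,0.67,-0.027],"gripper":-0.1},
    {"dp":[-0.097,0.084,0.188],"angular":[0.024,0.67,-0.027],"gripper":-0.1},
    {"dp":[-0.097,0.084,0.188],"angular":[0.024,0.67,-0.027],"gripper":-0.1},
    {"dp":[-0.097,0.084,0.188],"angular":[0.024,0.67,-0.027],"gripper":-0.1},
    {"dp":[-0.097,0.084,0.188],"angular":[0.024,0.67,-0.027],"gripper":-0.1},
    {"dp":[-0.097,0.084,0.188],"angular":[0.024,0.67,-0.027],"gripper":-0.1},
  ],
)

```text
time_s: 4.37
position: [0.6119, 0.1856, 0.2159]
orientation: [[-0.86, 0.115, -0.497], [0.105, 0.993, 0.047], [0.5, -0.012, -0.866]]
force: [0.8, -0.5, 0.4]
gripper_width: 0.554
finger_force: 0.0
```

```bash
python3 - <<'E'
from h import *
import pickle
s=sense();print(s['position'],s['joints'],np.array(s['qvel']).round(1))
ci=camera_info('wrist');im=capture('wrist');pickle.dump(ci,open('pics/w3.pkl','wb'))
cv2.imwrite('pics/w3.png',im[:,:,::-1]);cv2.imwrite('pics/w3b.png',cv2.resize(im[:288,:,::-1],(800,450),interpolation=cv2.INTER_CUBIC))
p,R=head(*HEAD)
L=np.array([[-10.5,13,14],[-10.5,-13,14],[-10.5,34,14],[-10.5,-34,14],[-160,65,-34],[-160,-65,-34],[72,65,-34],[72,-65,-34],[-93,13,2],[-83,-13,2],[-66,40,20]])/1e3
print((proj('w',p+L@R.T,ci)*800/512).round(0).tolist())
E
```

```text
[0.61193892 0.18555364 0.21592098] [  1.47724049  56.45585921 -43.23033     55.40193009  16.73178029
 102.74511055  49.3505564 ] [-0.   0.4  0.2 -0.2  0.   0.2 -0. ]
[[401.0, 208.0], [448.0, 207.0], [362.0, 208.0], [487.0, 207.0], [333.0, 409.0], [510.0, 407.0], [312.0, 63.0], [528.0, 60.0], [403.0, 341.0], [445.0, 325.0], [354.0, 309.0]]
```

View pics/w3b.png

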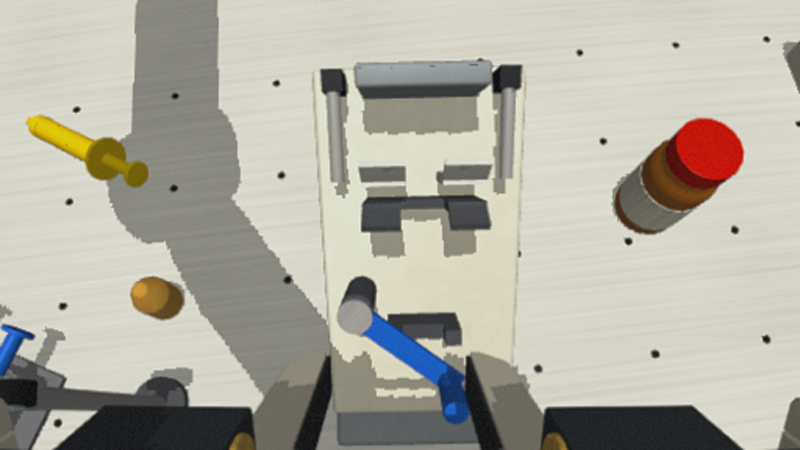

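The view shows the gap between the plates spanning rows 181–197, with slot edges at columns 401 and 449, plate edges at 362 and 490, and deck corners at (313,70), (525,65) and (337,412). The pivot cap is at (354,316) and the knob top at (455,411). The head estimate fits well; I'll refine it.

```bash
python3 - <<'E'
from h import *
import pickle
from scipy.optimize import least_squares
ci=pickle.load(open('pics/w3.pkl','rb'));im=ld('pics/w3.png').astype(int).sum(2)//3
for c in (240,248,296,304): print('col',c,im[102:150,c].tolist())
for r in (135,140): print('row',r,im[r,226:320].tolist())
p,R=head(*HEAD);k=800/512
L=np.array([[4.5,-25,14],[-4.5,-25,14],[-10.5,-25,14],[-4.5,34,14],[-4.5,-34,14],[10.5,-25,14],[-83,0,-11],[-83,18,2],[-83,-18,2]])/1e3
print((proj('w',p+L@R.T,ci)*k).round(0).tolist())
for f in (1,.981):
  c=adj(ci,fs=f)
  P=np.array([[72,65,-34],[72,-65,-34],[-160,65,-34],[4.5,-25,14],[-4.5,-25,14],[4.5,25,14],[-4.5,25,14]])/1e3
  U=np.array([[313,70],[525,65],[337,412],[467,181],[467,197],[383,181],[383,197]])/k
  g=lambda v:(proj('w',head(*v)[0]+P@head(*v)[1].T,c)-U).ravel()
  r=least_squares(g,HEAD,x_scale=[.1,.1,10]);print(f,r.x.round(4),g(r.x).reshape(-1,2).round(1).tolist())
E
```

```text
col 240 [213, 214, 215, 214, 168, 111, 99, 99, 100, 99, 99, 98, 97, 101, 162, 216, 216, 178, 140, 137, 141, 138, 139, 134, 71, 44, 53, 56, 70, 81, 81, 72, 75, 74, 71, 75, 72, 73, 72, 74, 70, 70, 71, 64, 62, 65, 100, 138]
col 248 [215, 215, 214, 215, 168, 102, 87, 89, 99, 98, 98, 95, 97, 102, 159, 211, 212, 158, 137, 137, 137, 138, 138, 131, 57, 40, 55, 58, 74, 77, 79, 75, 74, 71, 74, 74, 72, 75, 75, 74, 74, 70, 68, 63, 59, 73, 112, 136]
col 296 [213, 213, 214, 157, 101, 85, 91, 98, 100, 97, 98, 97, 106, 182, 214, 213, 162, 138, 137, 137, 136, 139, 129, 60, 41, 55, 58, 80, 78, 77, 76, 75, 70, 72, 73, 74, 73, 72, 74, 74, 74, 70, 61, 61, 72, 106, 136, 135]
col 304 [213, 213, 216, 143, 100, 99, 98, 99, 100, 96, 100, 95, 107, 186, 210, 211, 213, 214, 215, 213, 213, 215, 212, 132, 52, 51, 56, 78, 78, 76, 75, 74, 72, 76, 75, 73, 74, 73, 73, 73, 71, 67, 61, 59, 89, 161, 209, 212]
row 135 [215, 216, 215, 216, 215, 150, 79, 69, 73, 71, 73, 70, 72, 73, 74, 73, 73, 73, 74, 72, 72, 71, 71, 74, 74, 72, 72, 72, 72, 78, 110, 139, 139, 136, 137, 136, 137, 136, 138, 136, 139, 137, 138, 136, 138, 138, 
[... 339 characters left out ...]
, 72, 73, 104, 161, 163, 162, 159, 158, 161, 168, 204, 144, 135, 135, 139, 138, 134, 136, 139, 157, 158, 159, 157, 157, 159, 169, 212, 206, 142, 136, 134, 135, 129, 91, 58, 72, 73, 71, 73, 73, 74, 74, 74, 72, 73, 75, 73, 74, 74, 74, 73, 75, 74, 73, 72, 73, 73, 71, 76, 136, 206, 212, 210, 211, 210, 211]
[[471.0, 178.0], [471.0, 196.0], [470.0, 207.0], [362.0, 197.0], [487.0, 195.0], [471.0, 167.0], [423.0, 319.0], [394.0, 326.0], [453.0, 325.0]]
1 [  0.501    0.2136 174.931 ] [[-1.6, -2.2], [1.5, -2.8], [-1.2, 0.4], [3.2, -0.4], [3.0, 0.3], [-2.8, 1.3], [-2.4, 1.9]]
0.981 [  0.4997   0.214  174.9609] [[-0.3, -0.5], [-0.0, -1.1], [-0.2, -2.1], [2.4, -0.4], [2.3, 0.1], [-2.3, 1.3], [-1.9, 1.7]]
```

```bash
sed -i 's/^HEAD=.*/HEAD=(.4999,.2139,174.5)/' h.py; python3 - <<'E'
from h import *
import pickle
ci=adj(pickle.load(open('pics/w3.pkl','rb')),fs=.981);p,R=head(*HEAD)
o,v=ray('w',[291.2,263],ci);o=R.T@(o-p);v=R.T@v[0];q=o+v*(.058-o[2])/v[2];print('knob head',q.round(4),'theta',np.arctan2(-.066-q[0],.04-q[1]),np.hypot(q[0]+.066,q[1]-.04))
o,v=ray('w',[354/1.5625,316/1.5625],ci);o=R.T@(o-p);v=R.T@v[0];print('pivot cap',[(o+v*(z-o[2])/v[2]).round(4).tolist() for z in (.02,.026)])
go(*hp(q[0]*1e3,q[1]*1e3,90)); go(*hp(q[0]*1e3,q[1]*1e3,46))
E
```

```text
knob head [-0.1107 -0.0128  0.058 ] theta 0.7024990203092661 0.06917628699090618
pivot cap [[-0.0697, 0.0417, 0.02], [-0.0677, 0.0411, 0.026]]
t 4.42 dp [-0.0927, 0.0629, 0.0786] ang [-0.0011, -0.0, -0.0288] deg 1.3
t 4.42 dp [-0.0927, 0.063, 0.1666] ang [-0.0011, -0.0, -0.0288] deg 1.3
```

Request:
servo_tool(
  increments=[
    {"dp":[-0.093,0.063,0.07],"angular":[0,0,-0.029],"gripper":-0.1},
    {"dp":[-0.093,0.063,0.075],"angular":[0,0,-0.029],"gripper":-0.1},
    {"dp":[-0.093,0.063,0.09],"angular":[0,0,-0.029],"gripper":-0.1},
    {"dp":[-0.093,0.063,0.11],"angular":[0,0,-0.029],"gripper":-0.1},
    {"dp":[-0.093,0.063,0.14],"angular":[0,0,-0.029],"gripper":-0.1},
    {"dp":[-0.093,0.063,0.16],"angular":[0,0,-0.029],"gripper":-0.1},
    {"dp":[-0.093,0.063,0.165],"angular":[0,0,-0.029],"gripper":-0.1},
    {"dp":[-0.093,0.063,0.165],"angular":[0,0,-0.029],"gripper":1},
    {"dp":[-0.093,0.063,0.165],"angular":[0,0,-0.029],"gripper":1},
    {"dp":[-0.093,0.063,0.165],"angular":[0,0,-0.029],"gripper":1},
  ],
  squeeze=6,
)

```text
time_s: 5.25
position: [0.6151, 0.2157, 0.1201]
orientation: [[-0.862, 0.096, -0.498], [0.084, 0.995, 0.048], [0.501, -0.0, -0.866]]
force: [0.0, -0.0, 0.7]
gripper_width: 0.383
finger_force: 0.0
```

Request:
servo_tool(
  increments=[
    {"dp":[0,0,0],"angular":[0,0,0],"gripper":1},
    {"dp":[0,0,0],"angular":[0,0,0],"gripper":1},
    {"dp":[0,0,0],"angular":[0,0,0],"gripper":1},
    {"dp":[0,0,0],"angular":[0,0,0],"gripper":1},
    {"dp":[0,0,0],"angular":[0,0,0],"gripper":1},
    {"dp":[0,0,0],"angular":[0,0,0],"gripper":1},
    {"dp":[0,0,0],"angular":[0,0,0],"gripper":1},
    {"dp":[0,0,0],"angular":[0,0,0],"gripper":1},
    {"dp":[0,0,0],"angular":[0,0,0],"gripper":1},
    {"dp":[0,0,0],"angular":[0,0,0],"gripper":1},
  ],
)

```text
time_s: 6.08
position: [0.6142, 0.2149, 0.119]
orientation: [[-0.86, 0.095, -0.501], [0.084, 0.995, 0.046], [0.503, -0.003, -0.864]]
force: [-1.7, -4.7, 5.3]
gripper_width: 0.15
finger_force: 6.0
```

```bash
python3 - <<'E'
from h import *
p,R=head(*HEAD);s=sense();print('TCP head mm',(R.T@(s['position']-p)*1e3).round(1),s['force'],s['gripper_width'])
th0=.70
for th in (.9,1.1,1.3,1.5,1.6,1.7):
    d=np.array([-.068*(np.sin(th)-np.sin(th0)),-.068*(np.cos(th)-np.cos(th0)),0]);print(th,np.round([d[0]/.5,-d[1]/.5],3))
E
```

```text
TCP head mm [-111.4  -11.9   34.3] [-1.74453722 -4.68571393  5.33624808] 0.14993164332562162
0.9 [-0.019 -0.019]
1.1 [-0.034 -0.042]
1.3 [-0.043 -0.068]
1.5 [-0.048 -0.094]
1.6 [-0.048 -0.108]
1.7 [-0.047 -0.122]
```

Request:
servo_tool(
  increments=[
    {"dp":[-0.01,-0.009,0],"angular":[0,0,0],"gripper":1},
    {"dp":[-0.019,-0.019,0],"angular":[0,0,0],"gripper":1},
    {"dp":[-0.027,-0.03,0],"angular":[0,0,0],"gripper":1},
    {"dp":[-0.034,-0.042,0],"angular":[0,0,0],"gripper":1},
    {"dp":[-0.039,-0.055,0],"angular":[0,0,0],"gripper":1},
    {"dp":[-0.043,-0.068,0],"angular":[0,0,0],"gripper":1},
    {"dp":[-0.046,-0.081,0],"angular":[0,0,0],"gripper":1},
    {"dp":[-0.048,-0.094,0],"angular":[0,0,0],"gripper":1},
    {"dp":[-0.048,-0.108,0],"angular":[0,0,0],"gripper":1},
    {"dp":[-0.048,-0.112,0],"angular":[0,0,0],"gripper":1},
  ],
  squeeze=6,
)

```text
time_s: 6.92
position: [0.6309, 0.156, 0.106]
orientation: [[-0.861, 0.098, -0.498], [0.086, 0.995, 0.047], [0.501, -0.002, -0.866]]
force: [3.6, 0.5, -0.9]
gripper_width: 0.15
finger_force: 6.0
```

Request:
servo_tool(
  increments=[
    {"dp":[0,0,0],"angular":[0,0,0],"gripper":1},
    {"dp":[0,0,0],"angular":[0,0,0],"gripper":0.3},
    {"dp":[0,0,0],"angular":[0,0,0],"gripper":0.3},
    {"dp":[0,0,0],"angular":[0,0,0],"gripper":0.3},
    {"dp":[0,0,0],"angular":[0,0,0],"gripper":0.3},
    {"dp":[0,0,-0.05],"angular":[0,0,0],"gripper":0.3},
    {"dp":[0,0,-0.12],"angular":[0,0,0],"gripper":0.2},
    {"dp":[0,0,-0.2],"angular":[0,0,0],"gripper":0.2},
    {"dp":[0,0,-0.28],"angular":[0,0,0],"gripper":0.1},
    {"dp":[0,0,-0.3],"angular":[0,0,0],"gripper":0},
  ],
)

```text
time_s: 7.75
position: [0.6832, 0.1515, 0.2072]
orientation: [[-0.854, 0.097, -0.511], [0.084, 0.995, 0.049], [0.513, -0.001, -0.858]]
force: [-0.4, -0.2, -2.1]
gripper_width: 0.478
finger_force: 0.0
```

```bash
python3 - <<'E'
from h import *
p,R=head(*HEAD);s=sense();print('TCP head mm',(R.T@(s['position']-p)*1e3).round(1),s['joints'])
ci=camera_info('wrist');im=capture('wrist');cv2.imwrite('pics/w4.png',im[:,:,::-1])
for a,c,b in comps(im,100,125,110,50,25)[0]: print(a,c,b)
th=[1.3,1.4,1.5,1.6,1.7]
print(proj('w',[p+R@[-.066-.068*np.sin(t),.04-.068*np.cos(t),.042] for t in th],adj(ci,.981)).round(0).tolist())
go([.5400,-.2488,.2],down(151.9))
E
```

```text
TCP head mm [-132.1   44.6  148.1] [ -5.79234157  62.106893   -19.56555615  35.19589655   5.0191462
 112.82178456  65.53920132]
1106 [254.9 171.3] [246, 131, 19, 81]
134 [ 23.6 169.6] [16, 163, 16, 14]
81 [ 11.4 185.9] [3, 181, 18, 11]
[[278.0, 194.0], [271.0, 195.0], [263.0, 196.0], [256.0, 196.0], [249.0, 196.0]]
t 7.8 dp [0.1641, -0.8181, 0.1287] ang [-0.1469, -0.6659, 0.4783] deg 37.5
```

```bash
python3 - <<'E'
from h import *
go([.60,.0,.30],down(163)); go([.54,-.2488,.30],down(151.9))
E
```

```text
t 7.8 dp [0.2097, -0.3134, -0.0839] ang [-0.0814, -0.6739, 0.2375] deg 32.4
t 7.8 dp [0.2655, -0.8206, -0.0436] ang [-0.1469, -0.6659, 0.4783] deg 37.5
```

Request:
servo_tool(
  increments=[
    {"dp":[0.05,-0.1,-0.06],"angular":[-0.15,-0.67,0.48],"gripper":0},
    {"dp":[0.266,-0.82,-0.044],"angular":[-0.147,-0.666,0.478],"gripper":0},
    {"dp":[0.266,-0.82,-0.044],"angular":[-0.147,-0.666,0.478],"gripper":0},
    {"dp":[0.266,-0.82,-0.044],"angular":[-0.147,-0.666,0.478],"gripper":0},
    {"dp":[0.266,-0.82,-0.044],"angular":[-0.147,-0.666,0.478],"gripper":0},
    {"dp":[0.266,-0.82,-0.044],"angular":[-0.147,-0.666,0.478],"gripper":0},
    {"dp":[0.266,-0.82,-0.044],"angular":[-0.147,-0.666,0.478],"gripper":0},
    {"dp":[0.266,-0.82,-0.044],"angular":[-0.147,-0.666,0.478],"gripper":0},
    {"dp":[0.266,-0.82,-0.044],"angular":[-0.147,-0.666,0.478],"gripper":0},
    {"dp":[0.266,-0.82,-0.044],"angular":[-0.147,-0.666,0.478],"gripper":0},
  ],
)

```text
time_s: 8.63
position: [0.5467, -0.2255, 0.2925]
orientation: [[-0.885, 0.465, -0.007], [0.465, 0.885, 0.007], [0.009, 0.003, -1.0]]
force: [0.3, -0.3, 0.5]
gripper_width: 0.5
finger_force: 0.0
```

Request:
servo_tool(
  increments=[
    {"dp":[0,0,0],"angular":[0,0,0],"gripper":0},
    {"dp":[0,0,0],"angular":[0,0,0],"gripper":0},
    {"dp":[0,0,0.02],"angular":[0,0,0],"gripper":0},
    {"dp":[0,0,0.06],"angular":[0,0,0],"gripper":0},
    {"dp":[0,0,0.1],"angular":[0,0,0],"gripper":0},
    {"dp":[0,0,0.15],"angular":[0,0,0],"gripper":0},
    {"dp":[0,0,0.2],"angular":[0,0,0],"gripper":0},
    {"dp":[0,0,0.24],"angular":[0,0,0],"gripper":0},
    {"dp":[0,0,0.26],"angular":[0,0,0],"gripper":0},
    {"dp":[0,0,0.26],"angular":[0,0,0],"gripper":0},
  ],
)

```text
time_s: 9.47
position: [0.5463, -0.2212, 0.159]
orientation: [[-0.886, 0.464, -0.011], [0.464, 0.886, 0.01], [0.015, 0.004, -1.0]]
force: [-0.5, -0.3, 0.6]
gripper_width: 0.503
finger_force: 0.0
```

```bash
python3 - <<'E'
from h import *
s=sense();print(s['position'],np.array(s['qvel']).round(1),s['gripper_width']);go([.5400,-.2488,.029],down(151.9))
ci=camera_info('wrist');im=capture('wrist');cv2.imwrite('pics/w5.png',im[:,:,::-1])
c=adj(ci,.981)
for a,q,b in comps(im,3,18,110,50,25)[0]: print(a,q,b,plane('w',q,.049,c).round(4))
E
```

```text
[ 0.5462576  -0.22117181  0.15901122] [ 0.7 -2.4  0.3 -3.5 -0.3  2.   0.5] 0.5028223787807187
t 9.47 dp [-0.0185, -0.0557, 0.2596] ang [0.0048, -0.0191, 0.0098] deg 1.0
37 [441.2  31.2] [435, 27, 13, 10] [[ 0.4936 -0.0147  0.049 ]]
37 [453.1  29.8] [442, 26, 22, 16] [[ 0.497  -0.0048  0.049 ]]
142 [428.2  39.4] [416, 30, 24, 19] [[ 0.4947 -0.0273  0.049 ]]
29 [446.6  41.5] [441, 37, 10, 12] [[ 0.5033 -0.0132  0.049 ]]
116 [425.1  55.5] [415, 46, 26, 18] [[ 0.5056 -0.0343  0.049 ]]
48 [446.   53.7] [441, 48, 12, 14] [[ 0.5123 -0.017   0.049 ]]
632 [223.3 132.3] [210, 113, 27, 44] [[ 0.4836 -0.218   0.049 ]]
154 [224.3 172.9] [212, 169, 25, 8] [[ 0.5161 -0.2351  0.049 ]]
119 [225.8 245.7] [215, 241, 22, 9] [[ 0.5807 -0.2695  0.049 ]]
```

Request:
servo_tool(
  increments=[
    {"dp":[-0.018,-0.055,0],"angular":[0.005,-0.019,0.01],"gripper":0},
    {"dp":[-0.018,-0.055,0.02],"angular":[0.005,-0.019,0.01],"gripper":0},
    {"dp":[-0.018,-0.055,0.06],"angular":[0.005,-0.019,0.01],"gripper":0},
    {"dp":[-0.018,-0.055,0.1],"angular":[0.005,-0.019,0.01],"gripper":0},
    {"dp":[-0.018,-0.055,0.12],"angular":[0.005,-0.019,0.01],"gripper":0},
    {"dp":[-0.018,-0.055,0.15],"angular":[0.005,-0.019,0.01],"gripper":0},
    {"dp":[-0.018,-0.055,0.18],"angular":[0.005,-0.019,0.01],"gripper":0},
    {"dp":[-0.018,-0.055,0.21],"angular":[0.005,-0.019,0.01],"gripper":0},
    {"dp":[-0.018,-0.055,0.24],"angular":[0.005,-0.019,0.01],"gripper":0},
    {"dp":[-0.018,-0.055,0.25],"angular":[0.005,-0.019,0.01],"gripper":0},
  ],
)

```text
time_s: 10.35
position: [0.5417, -0.2516, 0.036]
orientation: [[-0.88, 0.475, 0.004], [0.475, 0.88, -0.003], [-0.005, -0.001, -1.0]]
force: [-0.9, 0.7, -0.3]
gripper_width: 0.499
finger_force: 0.0
```

```bash
python3 - <<'E'
from h import *
s=sense();print(s['position'],np.array(s['qvel']).round(1),s['gripper_width']);go([.5404,-.2484,.029],down(151.9))
E
```

```text
[ 0.54170741 -0.25158811  0.03597611] [-0.7  3.8  1.3  0.9  1.1 -5.4 -0.9] 0.49880410333558434
t 10.35 dp [0.0054, 0.0044, 0.0139] ang [-0.0008, 0.0068, -0.0053] deg 0.4
```

Request:
servo_tool(
  increments=[
    {"dp":[0.005,0.003,0.007],"angular":[0,0.005,-0.003],"gripper":0},
    {"dp":[0.005,0.003,0.013],"angular":[0,0.005,-0.003],"gripper":0},
    {"dp":[0.005,0.003,0.013],"angular":[0,0.005,-0.003],"gripper":0},
    {"dp":[0.005,0.003,0.013],"angular":[0,0.005,-0.003],"gripper":1},
    {"dp":[0.005,0.003,0.013],"angular":[0,0.005,-0.003],"gripper":1},
    {"dp":[0.005,0.003,0.013],"angular":[0,0.005,-0.003],"gripper":1},
    {"dp":[0.005,0.003,0.013],"angular":[0,0.005,-0.003],"gripper":1},
    {"dp":[0.005,0.003,0.013],"angular":[0,0.005,-0.003],"gripper":1},
    {"dp":[0.005,0.003,0.013],"angular":[0,0.005,-0.003],"gripper":1},
    {"dp":[0.005,0.003,0.013],"angular":[0,0.005,-0.003],"gripper":1},
  ],
  squeeze=20,
)

```text
time_s: 11.18
position: [0.5407, -0.25, 0.0309]
orientation: [[-0.881, 0.473, 0.003], [0.473, 0.881, -0.002], [-0.004, -0.001, -1.0]]
force: [-0.6, 1.0, 3.3]
gripper_width: 0.22
finger_force: 20.0
```

```bash
python3 - <<'E'
from h import *
s=sense();print(s['position'],np.array(s['qvel']).round(1),s['gripper_width'],s['finger_force']);go([.5404,-.2484,.029],down(151.9))
E
```

```text
[ 0.54067642 -0.25000426  0.03092898] [-0.1  0.1  0.1  0.   0.   0.1 -0. ] 0.21990427136696716 19.998092651367188
t 11.18 dp [0.002, 0.0026, 0.0038] ang [-0.0009, 0.0047, -0.0034] deg 0.3
```

Request:
servo_tool(
  increments=[
    {"dp":[0,0,-0.01],"angular":[0,0,0],"gripper":1},
    {"dp":[0,0,-0.03],"angular":[0,0,0],"gripper":1},
    {"dp":[0,0,-0.06],"angular":[0,0,0],"gripper":1},
    {"dp":[0,0,-0.11],"angular":[0,0,0],"gripper":1},
    {"dp":[0,0,-0.18],"angular":[0,0,0],"gripper":1},
    {"dp":[0,0,-0.26],"angular":[0,0,0],"gripper":1},
    {"dp":[0,0,-0.34],"angular":[0,0,0],"gripper":1},
    {"dp":[0,0,-0.42],"angular":[0,0,0],"gripper":1},
    {"dp":[0,0,-0.48],"angular":[0,0,0],"gripper":1},
    {"dp":[0,0,-0.52],"angular":[0,0,0],"gripper":1},
  ],
  squeeze=25,
)

```text
time_s: 12.02
position: [0.5408, -0.2494, 0.2958]
orientation: [[-0.881, 0.473, 0.009], [0.473, 0.881, -0.005], [-0.01, 0.0, -1.0]]
force: [0.7, 0.2, -1.3]
gripper_width: 0.217
finger_force: 25.0
```

```bash
python3 - <<'E'
from h import *
s=sense();print(s['position'],np.array(s['qvel']).round(1),s['gripper_width'],s['finger_force'])
ci=camera_info('wrist');im=capture('wrist');cv2.imwrite('pics/w6.png',im[:,:,::-1])
T=np.array(s['orientation'])
for a,q,b in comps(im,3,18,110,50,40)[0]:
    o,v=ray('w',q,adj(ci,.981));o=T.T@(o-s['position']);v=T.T@v[0];print(a,q,b,[(o+v*(z-o[2])/v[2]).round(4).tolist() for z in (-.020,-.011)])
cv2.imwrite('pics/w6b.png',cv2.resize(im[100:384,130:400,::-1],None,fx=2,fy=2,interpolation=cv2.INTER_CUBIC))
E
```

```text
[ 0.54078701 -0.2493895   0.29578357] [  0.4  -8.6  -0.8 -20.1  -3.4  30.9   3.3] 0.217375739315287 24.997680187225342
149 [399.2  53.2] [387, 40, 31, 24] [[0.1015, 0.0632, -0.02], [0.1029, 0.0673, -0.011]]
2155 [254.  135.8] [229, 100, 50, 81] [[0.0657, 0.0006, -0.02], [0.0648, 0.0006, -0.011]]
478 [254.4 211.8] [234, 202, 42, 18] [[0.029, 0.0008, -0.02], [0.0256, 0.0008, -0.011]]
328 [254.7 331.3] [236, 322, 38, 17] [[-0.0428, 0.0011, -0.02], [-0.0509, 0.0011, -0.011]]
821 [454.8 363.2] [427, 345, 53, 31] [[-0.0697, 0.1231, -0.02], [-0.0796, 0.1311, -0.011]]
```

View pics/w6b.png

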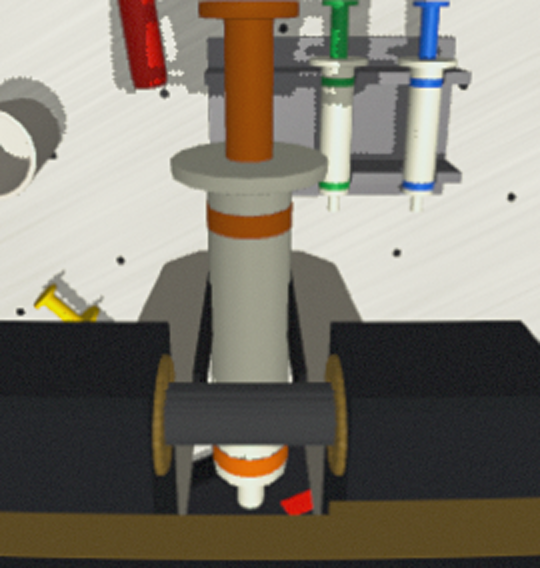

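The picture shows the syringe held straight. The flange is at crop (250,165) and the rings at (250,222) and (250,462), giving the mid-point within 1 mm of the tool centre. Next I carry it over the pump.

```bash
python3 - <<'E'
from h import *
p,T=hp(-42.7,.9,82);print(p);go(p+[0,0,.06],T);go(p,T)
E
```

```text
[0.57195934 0.20605731 0.1851378 ]
t 12.07 dp [0.3811, 0.8313, 0.1018] ang [0.1292, 0.678, -0.4949] deg 38.2
t 12.07 dp [0.383, 0.8313, 0.2218] ang [0.1292, 0.678, -0.4949] deg 38.2
```

Request:
servo_tool(
  increments=[
    {"dp":[0.02,0.04,-0.02],"angular":[0.02,0.1,-0.08],"gripper":1},
    {"dp":[0.06,0.12,-0.03],"angular":[0.04,0.2,-0.15],"gripper":1},
    {"dp":[0.1,0.2,-0.04],"angular":[0.06,0.3,-0.22],"gripper":1},
    {"dp":[0.13,0.28,-0.04],"angular":[0.07,0.4,-0.29],"gripper":1},
    {"dp":[0.17,0.36,-0.03],"angular":[0.09,0.5,-0.36],"gripper":1},
    {"dp":[0.2,0.44,-0.02],"angular":[0.11,0.6,-0.44],"gripper":1},
    {"dp":[0.24,0.52,0],"angular":[0.13,0.678,-0.495],"gripper":1},
    {"dp":[0.28,0.6,0.03],"angular":[0.13,0.678,-0.495],"gripper":1},
    {"dp":[0.31,0.68,0.06],"angular":[0.13,0.678,-0.495],"gripper":1},
    {"dp":[0.34,0.74,0.09],"angular":[0.13,0.678,-0.495],"gripper":1},
  ],
)

```text
time_s: 12.9
position: [0.5642, 0.1405, 0.2516]
orientation: [[-0.856, 0.095, -0.508], [0.08, 0.995, 0.052], [0.511, 0.003, -0.86]]
force: [1.0, 0.5, -0.0]
gripper_width: 0.213
finger_force: 25.0
```

Request:
servo_tool(
  increments=[
    {"dp":[0,0,0],"angular":[0,0,0],"gripper":1},
    {"dp":[0,0,0],"angular":[0,0,0],"gripper":1},
    {"dp":[0,0,0],"angular":[0,0,0],"gripper":1},
    {"dp":[0,0,0],"angular":[0,0,0],"gripper":1},
    {"dp":[0,0,0],"angular":[0,0,0],"gripper":1},
    {"dp":[0,0,0],"angular":[0,0,0],"gripper":1},
    {"dp":[0,0,0],"angular":[0,0,0],"gripper":1},
    {"dp":[0,0,0],"angular":[0,0,0],"gripper":1},
    {"dp":[0,0,0],"angular":[0,0,0],"gripper":1},
    {"dp":[0,0,0],"angular":[0,0,0],"gripper":1},
  ],
)

```text
time_s: 13.73
position: [0.5642, 0.1381, 0.2524]
orientation: [[-0.856, 0.096, -0.508], [0.081, 0.995, 0.052], [0.511, 0.003, -0.86]]
force: [0.2, -0.9, -0.5]
gripper_width: 0.218
finger_force: 25.0
```

```bash
python3 - <<'E'
from h import *
s=sense();print(s['position'],np.array(s['qvel']).round(1),s['joints'][5]);go(*hp(-42.7,.9,82))
E
```

```text
[0.56417927 0.13813995 0.25240808] [-0.2  0.1  0.  -0.1  0.  -0.   0. ] 98.74751750652331
t 13.73 dp [-0.071, 0.1363, 0.1148] ang [0.0035, -0.0157, 0.002] deg 0.7
```

Request:
servo_tool(
  increments=[
    {"dp":[-0.03,0.06,0.04],"angular":[0.003,-0.016,0.002],"gripper":1},
    {"dp":[-0.05,0.1,0.06],"angular":[0.003,-0.016,0.002],"gripper":1},
    {"dp":[-0.071,0.136,0.08],"angular":[0.003,-0.016,0.002],"gripper":1},
    {"dp":[-0.071,0.136,0.1],"angular":[0.003,-0.016,0.002],"gripper":1},
    {"dp":[-0.071,0.136,0.115],"angular":[0.003,-0.016,0.002],"gripper":1},
    {"dp":[-0.071,0.136,0.115],"angular":[0.003,-0.016,0.002],"gripper":1},
    {"dp":[-0.071,0.136,0.115],"angular":[0.003,-0.016,0.002],"gripper":1},
    {"dp":[-0.071,0.136,0.115],"angular":[0.003,-0.016,0.002],"gripper":1},
    {"dp":[-0.071,0.136,0.115],"angular":[0.003,-0.016,0.002],"gripper":1},
    {"dp":[-0.071,0.136,0.115],"angular":[0.003,-0.016,0.002],"gripper":1},
  ],
)

```text
time_s: 14.57
position: [0.5724, 0.2056, 0.1858]
orientation: [[-0.863, 0.097, -0.496], [0.084, 0.995, 0.049], [0.498, 0.001, -0.867]]
force: [0.7, 0.7, -1.0]
gripper_width: 0.214
finger_force: 25.0
```

```bash
python3 - <<'E'
from h import *
s=sense();p,R=head(*HEAD);print((R.T@(s['position']-p)*1e3).round(1),np.array(s['qvel']).round(1));go(*hp(-42.7,.9,82))
ci=camera_info('wrist');im=capture('wrist');cv2.imwrite('pics/w7.png',im[:,:,::-1])
cv2.imwrite('pics/w7b.png',cv2.resize(im[60:300,130:390,::-1],None,fx=2.5,fy=2.5,interpolation=cv2.INTER_CUBIC))
c=adj(ci,.981)
def f(P,HD=HEAD):
    p,R=head(*HD);return ((proj('w',p+np.array(P)/1e3@R.T,c)-[130,60])*2.5).round(0).tolist()
for P in ([4.5,34,14],[4.5,-34,14],[-4.5,34,14],[-4.5,-34,14],[72,65,-34],[72,-65,-34],[54,0,16],[0,0,0]): print(P,f([P]))
E
```

```text
[-42.8   1.3  71.8] [-0.2  0.2 -0.1  0.1 -0.  -0.1 -0. ]
t 14.57 dp [0.0003, 0.0007, 0.0017] ang [0.0015, 0.0023, -0.0008] deg 0.1
[4.5, 34, 14] [[193.0, 222.0]]
[4.5, -34, 14] [[429.0, 222.0]]
[-4.5, 34, 14] [[195.0, 253.0]]
[-4.5, -34, 14] [[428.0, 253.0]]
[72, 65, -34] [[113.0, -3.0]]
[72, -65, -34] [[509.0, -3.0]]
[54, 0, 16] [[311.0, 40.0]]
[0, 0, 0] [[311.0, 230.0]]
```

View pics/w7b.png

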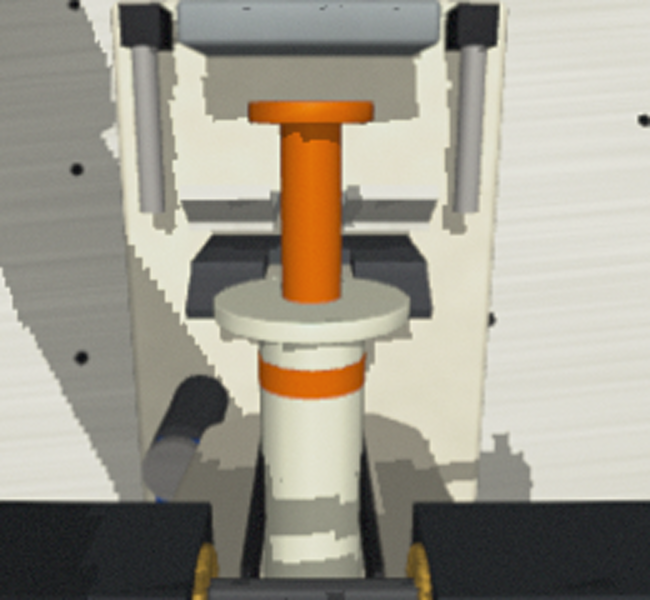

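The view shows the flange at (312,310), the back-plate edge at row 222 and the slotted plate from row 237 to 315 with its kink near row 262. The lateral fit is good; I'll check the gap rows numerically.

```bash
python3 - <<'E'
from h import *
im=ld('pics/w7.png').astype(int).sum(2)//3
for c in (212,220,285,292,296): print(c,[(r,int(im[r,c])) for r in range(136,190)])
for r in (141,146,150,154,158,162,166,170,174,180): print(r,'dark', [int(x) for x in np.where((im[r,195:312]<110))[0]+195][:1],[int(x) for x in np.where((im[r,195:312]<110))[0]+195][-1:])
E
```

```text
212 [(136, 220), (137, 221), (138, 223), (139, 215), (140, 118), (141, 100), (142, 104), (143, 101), (144, 104), (145, 101), (146, 102), (147, 104), (148, 129), (149, 196), (150, 218), (151, 217), (152, 218), (153, 219), (154, 221), (155, 214), (156, 172), (157, 92), (158, 51), (159, 43), (160, 52), (161, 54), (162, 52), (163, 47), (164, 57), (165, 80), (166, 79), (167, 79), (168, 79), (169, 78), (170, 77), (171, 74), (172, 76), (173, 75), (174, 77), (175, 77), (176, 76), (177, 77), (178, 77), (179, 75), (180, 74), (181, 77), (182, 76), (183, 74), (184, 62), (185, 60), (186, 70), (187, 144), (188, 222), (189, 221)]
220 [(136, 220), (137, 221), (138, 222), (139, 214), (140, 117), (141, 99), (142, 104), (143, 102), (144, 102), (145, 100), (146, 101), (147, 103), (148, 130), (149, 194), (150, 213), (151, 209), (152, 176), (153, 132), (154, 58), (155, 41), (156, 44), (157, 42), (158, 47), (159, 57), (160, 56), (161, 56), (162, 55), (163, 55), (164, 64), (165, 80), (166, 80), (167, 77), (168, 78), (169, 77), (170, 77), (171, 75), (172, 76), (173, 74), (174, 88), (175, 121), (176, 147), (1
[... 1549 characters left out ...]
), (147, 102), (148, 125), (149, 191), (150, 211), (151, 211), (152, 214), (153, 217), (154, 217), (155, 219), (156, 221), (157, 207), (158, 149), (159, 95), (160, 60), (161, 56), (162, 54), (163, 57), (164, 66), (165, 81), (166, 82), (167, 80), (168, 79), (169, 76), (170, 74), (171, 73), (172, 77), (173, 77), (174, 76), (175, 75), (176, 76), (177, 76), (178, 76), (179, 74), (180, 77), (181, 75), (182, 77), (183, 72), (184, 64), (185, 63), (186, 71), (187, 141), (188, 219), (189, 219)]
141 dark [195] [303]
146 dark [205] [301]
150 dark [242] [266]
154 dark [215] [292]
158 dark [212] [295]
162 dark [209] [298]
166 dark [207] [299]
170 dark [206] [300]
174 dark [206] [300]
180 dark [205] [301]
```

The kink row (164.3) and plate centre column (253.1) put the pump about 2.2 mm further downhill and 1 mm to the side. I correct the head estimate and descend part way.

```bash
sed -i 's/^HEAD=.*/HEAD=(.5021,.2127,174.5)/' h.py; python3 - <<'E'
from h import *
go(*hp(-42.7,.9,82));go(*hp(-42.7,.9,45))
E
```

```text
t 14.62 dp [-0.0039, -0.0014, -0.001] ang [0.0013, 0.0018, -0.0005] deg 0.1
t 14.62 dp [-0.0038, -0.0015, 0.073] ang [0.0013, 0.0018, -0.0005] deg 0.1
```

Request:
servo_tool(
  increments=[
    {"dp":[-0.004,-0.0015,0],"angular":[0.001,0.002,0],"gripper":1},
    {"dp":[-0.004,-0.0015,0.01],"angular":[0.001,0.002,0],"gripper":1},
    {"dp":[-0.004,-0.0015,0.02],"angular":[0.001,0.002,0],"gripper":1},
    {"dp":[-0.004,-0.0015,0.03],"angular":[0.001,0.002,0],"gripper":1},
    {"dp":[-0.004,-0.0015,0.042],"angular":[0.001,0.002,0],"gripper":1},
    {"dp":[-0.004,-0.0015,0.054],"angular":[0.001,0.002,0],"gripper":1},
    {"dp":[-0.004,-0.0015,0.064],"angular":[0.001,0.002,0],"gripper":1},
    {"dp":[-0.004,-0.0015,0.072],"angular":[0.001,0.002,0],"gripper":1},
    {"dp":[-0.004,-0.0015,0.072],"angular":[0.001,0.002,0],"gripper":1},
    {"dp":[-0.004,-0.0015,0.072],"angular":[0.001,0.002,0],"gripper":1},
  ],
)

```text
time_s: 15.45
position: [0.5554, 0.2069, 0.1527]
orientation: [[-0.861, 0.095, -0.499], [0.083, 0.995, 0.047], [0.502, -0.0, -0.865]]
force: [-0.5, 0.1, -0.9]
gripper_width: 0.216
finger_force: 25.0
```

```bash
python3 - <<'E'
from h import *
s=sense();p,R=head(*HEAD);print((R.T@(s['position']-p)*1e3).round(1),np.array(s['force'])@R);go(*hp(-42.7,.9,2))
ci=camera_info('wrist');im=capture('wrist');cv2.imwrite('pics/w8.png',im[:,:,::-1])
cv2.imwrite('pics/w8b.png',cv2.resize(im[110:240,190:320,::-1],None,fx=4.5,fy=4.5,interpolation=cv2.INTER_CUBIC))
c=adj(ci,.981)
for P in ([4.5,34,14],[-4.5,34,14],[-4.5,-34,14]): print(P,((proj('w',p+np.array(P)/1e3@R.T,c)-[190,110])*4.5).round(0).tolist())
E
```

```text
[-42.6   0.7  33.5] [-0.02487657 -0.04673091 -0.98759062]
t 15.45 dp [-0.0003, -0.0004, 0.085] ang [-0.0009, -0.0022, 0.0003] deg 0.1
[4.5, 34, 14] [[31.0, 220.0]]
[-4.5, 34, 14] [[34.0, 286.0]]
[-4.5, -34, 14] [[539.0, 286.0]]
```

View pics/w8b.png

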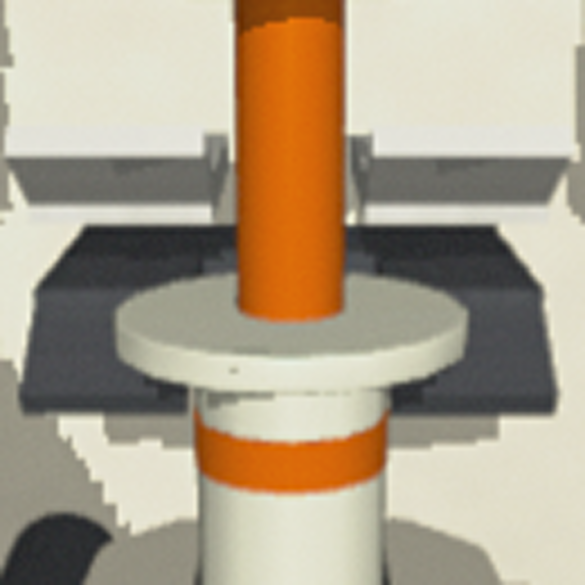

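Predicted kink points (34,286) and (539,286) match the seen (36,288) and (541,288), and the flange is centred over the mouth. I'm lowering it slowly.

Request:
servo_tool(
  increments=[
    {"dp":[0,-0.001,0.006],"angular":[-0.001,-0.002,0],"gripper":1},
    {"dp":[0,-0.001,0.012],"angular":[-0.001,-0.002,0],"gripper":1},
    {"dp":[0,-0.001,0.018],"angular":[-0.001,-0.002,0],"gripper":1},
    {"dp":[0,-0.001,0.024],"angular":[-0.001,-0.002,0],"gripper":1},
    {"dp":[0,-0.001,0.03],"angular":[-0.001,-0.002,0],"gripper":1},
    {"dp":[0,-0.001,0.036],"angular":[-0.001,-0.002,0],"gripper":1},
    {"dp":[0,-0.001,0.042],"angular":[-0.001,-0.002,0],"gripper":1},
    {"dp":[0,-0.001,0.048],"angular":[-0.001,-0.002,0],"gripper":1},
    {"dp":[0,-0.001,0.054],"angular":[-0.001,-0.002,0],"gripper":1},
    {"dp":[0,-0.001,0.058],"angular":[-0.001,-0.002,0],"gripper":1},
  ],
)

```text
time_s: 16.33
position: [0.5407, 0.2078, 0.1273]
orientation: [[-0.862, 0.096, -0.498], [0.083, 0.995, 0.048], [0.5, 0.0, -0.866]]
force: [0.3, -0.8, -1.2]
gripper_width: 0.217
finger_force: 25.0
```

```bash
python3 - <<'E'
from h import *
s=sense();p,R=head(*HEAD);print((R.T@(s['position']-p)*1e3).round(1),(np.array(s['force'])@R).round(1));go(*hp(-42.7,.9,2))
E
```

```text
[-42.5   1.2   4.2] [-0.9  0.8 -0.9]
t 16.33 dp [-0.0003, 0.0005, 0.0264] ang [0.0001, -0.0004, 0.0003] deg 0.0
```

Flange is in the gap with no contact force, so I continue.

Request:
servo_tool(
  increments=[
    {"dp":[0,0,0.004],"angular":[0,0,0],"gripper":1},
    {"dp":[0,0,0.008],"angular":[0,0,0],"gripper":1},
    {"dp":[0,0,0.012],"angular":[0,0,0],"gripper":1},
    {"dp":[0,0,0.016],"angular":[0,0,0],"gripper":1},
    {"dp":[0,0,0.018],"angular":[0,0,0],"gripper":1},
    {"dp":[0,0,0.02],"angular":[0,0,0],"gripper":1},
    {"dp":[0,0,0.021],"angular":[0,0,0],"gripper":1},
    {"dp":[0,0,0.022],"angular":[0,0,0],"gripper":1},
    {"dp":[0,0,0.022],"angular":[0,0,0],"gripper":1},
    {"dp":[0,0,0.022],"angular":[0,0,0],"gripper":1},
  ],
)

```text
time_s: 17.17
position: [0.5357, 0.2083, 0.1183]
orientation: [[-0.862, 0.096, -0.497], [0.083, 0.995, 0.048], [0.5, 0.0, -0.866]]
force: [0.2, 0.0, -1.6]
gripper_width: 0.213
finger_force: 25.0
```

```bash
python3 - <<'E'
from h import *
s=sense();p,R=head(*HEAD);print((R.T@(s['position']-p)*1e3).round(1),(np.array(s['force'])@R).round(1),np.array(s['wrist_torque'])@R);go(*hp(-42.7,.9,2))
E
```

```text
[-42.7   1.1  -6.2] [-1.  -0.1 -1.3] [-0.07009957  0.64793785  0.06427663]
t 17.17 dp [-0.0001, 0.0005, 0.0055] ang [0.0005, 0.0004, 0.0001] deg 0.0
```

Request:
servo_tool(
  increments=[
    {"dp":[0,0,0.001],"angular":[0,0,0],"gripper":1},
    {"dp":[0,0,0.002],"angular":[0,0,0],"gripper":1},
    {"dp":[0,0,0.003],"angular":[0,0,0],"gripper":1},
    {"dp":[0,0,0.004],"angular":[0,0,0],"gripper":1},
    {"dp":[0,0,0.005],"angular":[0,0,0],"gripper":1},
    {"dp":[0,0,0.006],"angular":[0,0,0],"gripper":1},
    {"dp":[0,0,0.006],"angular":[0,0,0],"gripper":1},
    {"dp":[0,0,0.007],"angular":[0,0,0],"gripper":1},
    {"dp":[0,0,0.007],"angular":[0,0,0],"gripper":1},
    {"dp":[0,0,0.007],"angular":[0,0,0],"gripper":1},
  ],
)

```text
time_s: 18.0
position: [0.5344, 0.2085, 0.1161]
orientation: [[-0.863, 0.096, -0.496], [0.083, 0.995, 0.049], [0.499, 0.001, -0.867]]
force: [1.7, -0.8, 5.5]
gripper_width: 0.217
finger_force: 25.0
```

```bash
python3 - <<'E'
from h import *
s=sense();p,R=head(*HEAD);print((R.T@(s['position']-p)*1e3).round(1),(np.array(s['force'])@R).round(1),np.array(s['wrist_torque'])@R)
E
```

```text
[-42.7   1.1  -8.7] [1.2 0.7 5.7] [0.18993089 0.32933696 0.01540654]
```

Request:
servo_tool(
  increments=[
    {"dp":[0,0,0.001],"angular":[0,0,0],"gripper":1},
    {"dp":[0,0,0.002],"angular":[0,0,0],"gripper":1},
    {"dp":[0,0,0.003],"angular":[0,0,0],"gripper":1},
    {"dp":[0,0,0.003],"angular":[0,0,0],"gripper":1},
    {"dp":[0,0,0.003],"angular":[0,0,0],"gripper":1},
    {"dp":[0,0,0.003],"angular":[0,0,0],"gripper":1},
    {"dp":[0,0,0.003],"angular":[0,0,0],"gripper":1},
    {"dp":[0,0,0.003],"angular":[0,0,0],"gripper":1},
    {"dp":[0,0,0.003],"angular":[0,0,0],"gripper":1},
    {"dp":[0,0,0.003],"angular":[0,0,0],"gripper":1},
  ],
  squeeze=8,
)

```text
time_s: 18.83
position: [0.5344, 0.2086, 0.1159]
orientation: [[-0.864, 0.097, -0.495], [0.083, 0.995, 0.049], [0.497, 0.001, -0.868]]
force: [2.7, -2.0, 9.3]
gripper_width: 0.223
finger_force: 8.0
```

```bash
python3 - <<'E'
from h import *
s=sense();p,R=head(*HEAD);print((R.T@(s['position']-p)*1e3).round(1),(np.array(s['force'])@R).round(1),np.array(s['wrist_torque'])@R)
ci=camera_info('wrist');im=capture('wrist');cv2.imwrite('pics/w9.png',im[:,:,::-1])
cv2.imwrite('pics/w9b.png',cv2.resize(im[100:384,150:360,::-1],None,fx=2.1,fy=2.1,interpolation=cv2.INTER_CUBIC))
E
```

```text
[-42.8   1.   -8.9] [2.2 1.7 9.5] [0.27309928 0.05504475 0.07957425]
```

View pics/w9b.png

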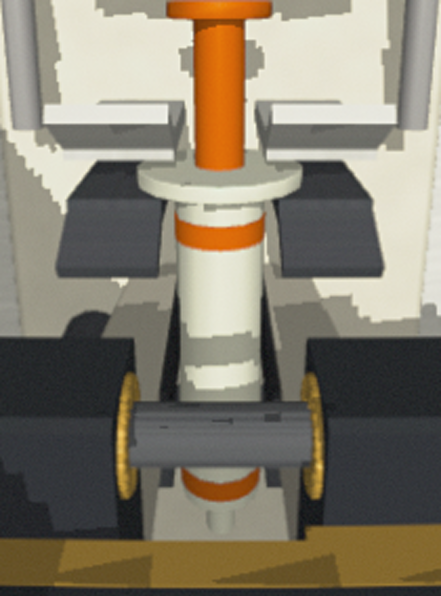

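The syringe is seated: the flange is in the gap at (220,183) and the barrel in the slot, with contact force at the expected depth. I release it and withdraw.

Request:
servo_tool(
  increments=[
    {"dp":[0,0,0],"angular":[0,0,0],"gripper":0.5},
    {"dp":[0,0,0],"angular":[0,0,0],"gripper":0.4},
    {"dp":[0,0,0],"angular":[0,0,0],"gripper":0.25},
    {"dp":[0,0,0],"angular":[0,0,0],"gripper":0.25},
    {"dp":[0,0,0],"angular":[0,0,0],"gripper":0.25},
    {"dp":[0,0,-0.02],"angular":[0,0,0],"gripper":0.25},
    {"dp":[0,0,-0.05],"angular":[0,0,0],"gripper":0.25},
    {"dp":[0,0,-0.1],"angular":[0,0,0],"gripper":0.25},
    {"dp":[0,0,-0.15],"angular":[0,0,0],"gripper":0.25},
    {"dp":[0,0,-0.2],"angular":[0,0,0],"gripper":0.25},
  ],
)

```text
time_s: 19.72
position: [0.583, 0.2037, 0.2011]
orientation: [[-0.862, 0.096, -0.499], [0.083, 0.995, 0.048], [0.501, 0.0, -0.866]]
force: [0.2, 1.0, -1.0]
gripper_width: 0.375
finger_force: 0.0
```

Request:
servo_tool(
  increments=[
    {"dp":[0,0,-0.02],"angular":[0,0,0],"gripper":0.25},
    {"dp":[0,0,-0.02],"angular":[0,0,0],"gripper":0.25},
    {"dp":[0,0,-0.02],"angular":[0,0,0],"gripper":0.25},
    {"dp":[0,0,-0.02],"angular":[0,0,0],"gripper":0.25},
    {"dp":[0,0,-0.02],"angular":[0,0,0],"gripper":0.25},
    {"dp":[0,0,-0.02],"angular":[0,0,0],"gripper":0.25},
    {"dp":[0,0,-0.02],"angular":[0,0,0],"gripper":0.25},
    {"dp":[0,0,-0.02],"angular":[0,0,0],"gripper":0.25},
    {"dp":[0,0,-0.02],"angular":[0,0,0],"gripper":0.25},
    {"dp":[0,0,-0.02],"angular":[0,0,0],"gripper":0.25},
  ],
)

```text
time_s: 20.55
position: [0.5878, 0.2033, 0.2091]
orientation: [[-0.862, 0.096, -0.498], [0.083, 0.995, 0.048], [0.5, 0.0, -0.866]]
force: [0.5, 0.4, 0.2]
gripper_width: 0.379
finger_force: 0.0
```

```bash
python3 - <<'E'
from h import *
s=sense();p,R=head(*HEAD);print((R.T@(s['position']-p)*1e3).round(1),s['gripper_width'])
ci=camera_info('wrist');im=capture('wrist');cv2.imwrite('pics/w10.png',im[:,:,::-1]);c=adj(ci,.981)
for a,q,b in comps(im,3,18,110,50,40)[0]:
    o,v=ray('w',q,c);o=R.T@(o-p);v=R.T@v[0];print('o',a,q,[(o+v*(z-o[2])/v[2]).round(4).tolist() for z in (0,.009)])
for a,q,b in comps(im,100,125,110,50,40)[0]: print('b',a,q,b)
for th in (1.55,1.6,1.65):print(th,proj('w',[p+R@[-.066-.068*np.sin(th),.04-.068*np.cos(th),z] for z in (.02,.058)],c).round(0).tolist())
k=1.6;go(*hp(-66-68*np.sin(k),40-68*np.cos(k),85));go(*hp(-66-68*np.sin(k),40-68*np.cos(k),47))
E
```

```text
[-42.6   1.1  98.6] 0.3792010972959939
o 751 [254.4 122.4] [[0.0211, 0.0001, 0.0], [0.0217, 0.0001, 0.009]]
o 939 [422.3 138.4] [[0.0087, -0.1449, 0.0], [0.0097, -0.1397, 0.009]]
o 98 [395.  159.1] [[-0.0095, -0.123, 0.0], [-0.0079, -0.1187, 0.009]]
o 180 [254.4 167.3] [[-0.0172, 0.0001, 0.0], [-0.0154, 0.0001, 0.009]]
o 230 [ 84.1 204.2] [[-0.0516, 0.1568, 0.0], [-0.0485, 0.1512, 0.009]]
o 142 [254.5 245.7] [[-0.0926, -0.0001, 0.0], [-0.0881, -0.0001, 0.009]]
1.55 [[213.0, 296.0], [206.0, 325.0]]
1.6 [[209.0, 296.0], [202.0, 325.0]]
1.65 [[205.0, 296.0], [198.0, 324.0]]
t 20.6 dp [-0.1827, -0.0817, 0.0493] ang [0.0004, 0.0001, 0.0002] deg 0.0
t 20.6 dp [-0.1827, -0.0817, 0.1253] ang [0.0004, 0.0001, 0.0002] deg 0.0
```

Still seated after release: rings put the mid-point at x = −43 mm, y = 0. Now for the latch knob.

Request:
servo_tool(
  increments=[
    {"dp":[-0.06,-0.03,0],"angular":[0,0,0],"gripper":0.2},
    {"dp":[-0.12,-0.06,0.01],"angular":[0,0,0],"gripper":0.2},
    {"dp":[-0.18,-0.082,0.02],"angular":[0,0,0],"gripper":0.2},
    {"dp":[-0.183,-0.082,0.035],"angular":[0,0,0],"gripper":0.2},
    {"dp":[-0.183,-0.082,0.05],"angular":[0,0,0],"gripper":0.2},
    {"dp":[-0.183,-0.082,0.07],"angular":[0,0,0],"gripper":0.2},
    {"dp":[-0.183,-0.082,0.09],"angular":[0,0,0],"gripper":0.2},
    {"dp":[-0.183,-0.082,0.11],"angular":[0,0,0],"gripper":0.2},
    {"dp":[-0.183,-0.082,0.124],"angular":[0,0,0],"gripper":0.2},
    {"dp":[-0.183,-0.082,0.124],"angular":[0,0,0],"gripper":0.2},
  ],
  squeeze=8,
)

```text
time_s: 21.43
position: [0.6301, 0.159, 0.1098]
orientation: [[-0.861, 0.093, -0.5], [0.081, 0.996, 0.048], [0.502, 0.001, -0.865]]
force: [-0.6, 0.2, 0.4]
gripper_width: 0.398
finger_force: 0.0
```

Request:
servo_tool(
  increments=[
    {"dp":[0,0,0],"angular":[0,0,0],"gripper":1},
    {"dp":[0,0,0],"angular":[0,0,0],"gripper":1},
    {"dp":[0,0,0],"angular":[0,0,0],"gripper":1},
    {"dp":[0,0,0],"angular":[0,0,0],"gripper":1},
    {"dp":[0,0,0],"angular":[0,0,0],"gripper":1},
    {"dp":[0,0,0],"angular":[0,0,0],"gripper":1},
    {"dp":[0,0,0],"angular":[0,0,0],"gripper":1},
    {"dp":[0,0,0],"angular":[0,0,0],"gripper":1},
    {"dp":[0,0,0],"angular":[0,0,0],"gripper":1},
    {"dp":[0,0,0],"angular":[0,0,0],"gripper":1},
  ],
)

```text
time_s: 22.27
position: [0.6325, 0.1576, 0.1101]
orientation: [[-0.863, 0.096, -0.496], [0.083, 0.995, 0.048], [0.499, 0.0, -0.867]]
force: [1.9, -1.7, 4.2]
gripper_width: 0.143
finger_force: 8.0
```

```bash
python3 - <<'E'
from h import *
s=sense();p,R=head(*HEAD);q=(R.T@(s['position']-p)*1e3);print(q.round(1),s['gripper_width'],(np.array(s['force'])@R).round(1),s['joints'][5])
th0=np.arctan2(-66-q[0],40-q[1]);print(th0)
for th in [1.5,1.4,1.3,1.2,1.1,1,.9,.8,.7,.6,.5,.4,.3,.2,.1,0,-.05,-.1]:
    print(th,np.round([(-66-68*np.sin(th)-q[0])/500,-(40-68*np.cos(th)-q[1])/500],3))
E
```

```text
[-134.4   42.3   37.3] 0.14317359093394716 [0.3 1.6 4.7] 92.15726708470199
1.6047322904414065
1.5 [0.001 0.014]
1.4 [0.003 0.028]
1.3 [0.006 0.041]
1.2 [0.01  0.054]
1.1 [0.016 0.066]
1 [0.022 0.078]
0.9 [0.03  0.089]
0.8 [0.039 0.099]
0.7 [0.049 0.109]
0.6 [0.06  0.117]
0.5 [0.072 0.124]
0.4 [0.084 0.13 ]
0.3 [0.097 0.135]
0.2 [0.11  0.138]
0.1 [0.123 0.14 ]
0 [0.137 0.141]
-0.05 [0.144 0.14 ]
-0.1 [0.15 0.14]
```

Request:
servo_tool(
  increments=[
    {"dp":[0.001,0.014,0],"angular":[0,0,0],"gripper":1},
    {"dp":[0.003,0.028,0],"angular":[0,0,0],"gripper":1},
    {"dp":[0.006,0.041,0],"angular":[0,0,0],"gripper":1},
    {"dp":[0.01,0.054,0],"angular":[0,0,0],"gripper":1},
    {"dp":[0.016,0.066,0],"angular":[0,0,0],"gripper":1},
    {"dp":[0.022,0.078,0],"angular":[0,0,0],"gripper":1},
    {"dp":[0.03,0.089,0],"angular":[0,0,0],"gripper":1},
    {"dp":[0.039,0.099,0],"angular":[0,0,0],"gripper":1},
    {"dp":[0.049,0.109,0],"angular":[0,0,0],"gripper":1},
    {"dp":[0.06,0.117,0],"angular":[0,0,0],"gripper":1},
  ],
  squeeze=8,
)

```text
time_s: 23.1
position: [0.6112, 0.219, 0.1248]
orientation: [[-0.862, 0.096, -0.498], [0.083, 0.995, 0.048], [0.5, -0.0, -0.866]]
force: [2.6, -3.4, 2.7]
gripper_width: 0.147
finger_force: 8.0
```

Request:
servo_tool(
  increments=[
    {"dp":[0.006,0.004,0],"angular":[0,0,0],"gripper":1},
    {"dp":[0.012,0.007,0],"angular":[0,0,0],"gripper":1},
    {"dp":[0.024,0.013,0],"angular":[0,0,0],"gripper":1},
    {"dp":[0.037,0.018,0],"angular":[0,0,0],"gripper":1},
    {"dp":[0.05,0.021,0],"angular":[0,0,0],"gripper":1},
    {"dp":[0.063,0.023,0],"angular":[0,0,0],"gripper":1},
    {"dp":[0.077,0.024,0],"angular":[0,0,0],"gripper":1},
    {"dp":[0.084,0.023,0],"angular":[0,0,0],"gripper":1},
    {"dp":[0.086,0.023,0],"angular":[0,0,0],"gripper":1},
    {"dp":[0.086,0.023,0],"angular":[0,0,0],"gripper":1},
  ],
)

```text
time_s: 23.93
position: [0.5785, 0.2323, 0.1444]
orientation: [[-0.866, 0.099, -0.49], [0.087, 0.995, 0.048], [0.492, -0.001, -0.87]]
force: [8.3, -3.3, -4.1]
gripper_width: 0.149
finger_force: 8.0
```

```bash
python3 - <<'E'
from h import *
s=sense();p,R=head(*HEAD);q=(R.T@(s['position']-p)*1e3);print(q.round(1),s['gripper_width'],(np.array(s['force'])@R).round(1),s['finger_force'],np.arctan2(-66-q[0],40-q[1]))
E
```

```text
[-64.5 -26.9  36.6] 0.14921400135483573 [-9.5  2.5  0.8] 8.000610619783401 -0.021780557076608767
```

The 9.5 N resistance says the latch is at its stop. I release and back away.

Request:
servo_tool(
  increments=[
    {"dp":[0,0,0],"angular":[0,0,0],"gripper":0.4},
    {"dp":[0,0,0],"angular":[0,0,0],"gripper":0.3},
    {"dp":[0,0,0],"angular":[0,0,0],"gripper":0.2},
    {"dp":[0,0,0],"angular":[0,0,0],"gripper":0.2},
    {"dp":[0,0,0],"angular":[0,0,0],"gripper":0.2},
    {"dp":[0,0,-0.03],"angular":[0,0,0],"gripper":0.2},
    {"dp":[0,0,-0.08],"angular":[0,0,0],"gripper":0.2},
    {"dp":[0,0,-0.14],"angular":[0,0,0],"gripper":0.2},
    {"dp":[0,0,-0.2],"angular":[0,0,0],"gripper":0.2},
    {"dp":[0,0,-0.24],"angular":[0,0,0],"gripper":0.2},
  ],
)

```text
time_s: 24.77
position: [0.6364, 0.2281, 0.2529]
orientation: [[-0.863, 0.096, -0.495], [0.082, 0.995, 0.05], [0.498, 0.003, -0.867]]
force: [1.0, -0.7, 0.3]
gripper_width: 0.403
finger_force: 0.0
```

Request:
servo_tool(
  increments=[
    {"dp":[0,0,0],"angular":[0,0,0],"gripper":0.2},
    {"dp":[0,0,0],"angular":[0,0,0],"gripper":0.2},
    {"dp":[0,0,0],"angular":[0,0,0],"gripper":0.2},
    {"dp":[0,0,0],"angular":[0,0,0],"gripper":0.2},
    {"dp":[0,0,0],"angular":[0,0,0],"gripper":0.2},
    {"dp":[0,0,0],"angular":[0,0,0],"gripper":0.2},
    {"dp":[0,0,0],"angular":[0,0,0],"gripper":0.2},
    {"dp":[0,0,0],"angular":[0,0,0],"gripper":0.2},
    {"dp":[0,0,0],"angular":[0,0,0],"gripper":0.2},
    {"dp":[0,0,0],"angular":[0,0,0],"gripper":0.2},
  ],
)

```text
time_s: 25.6
position: [0.6354, 0.2278, 0.2501]
orientation: [[-0.862, 0.096, -0.497], [0.083, 0.995, 0.048], [0.5, 0.0, -0.866]]
force: [0.1, -1.2, -0.1]
gripper_width: 0.395
finger_force: 0.0
```

```bash
python3 - <<'E'
from h import *
s=sense();p,R=head(*HEAD);print((R.T@(s['position']-p)*1e3).round(1))
ci=camera_info('wrist');im=capture('wrist');c=adj(ci,.981)
for a,q,b in comps(im,3,18,110,50,40)[0]:
    o,v=ray('w',q,c);o=R.T@(o-p);v=R.T@v[0];print('o',a,q,(o+v*(.009-o[2])/v[2]).round(4).tolist())
for th in (-.05,0,.05,.1):print(th,proj('w',[p+R@[-.066-.068*np.sin(th),.04-.068*np.cos(th),z] for z in (.02,.058)],c).round(0).tolist())
cv2.imwrite('pics/w11b.png',cv2.resize(im[90:330,140:380,::-1],None,fx=2.5,fy=2.5,interpolation=cv2.INTER_CUBIC))
E
```

```text
[-61.1 -27.8 156.7]
o 533 [225.3  99.5] [0.0217, -0.0003, 0.009]
o 687 [381.5 120.2] [0.0026, -0.1567, 0.009]
o 69 [362.2 141.5] [-0.0189, -0.1391, 0.009]
o 134 [226.5 137.1] [-0.0149, -0.0007, 0.009]
o 134 [ 78.7 179.2] [-0.0587, 0.1592, 0.009]
o 74 [ 92.5 180.7] [-0.0604, 0.1442, 0.009]
o 106 [228.3 205.2] [-0.0877, -0.0008, 0.009]
-0.05 [[253.0, 185.0], [253.0, 197.0]]
0 [[253.0, 189.0], [253.0, 200.0]]
0.05 [[253.0, 192.0], [253.0, 204.0]]
0.1 [[253.0, 195.0], [253.0, 207.0]]
```

View pics/w11b.png

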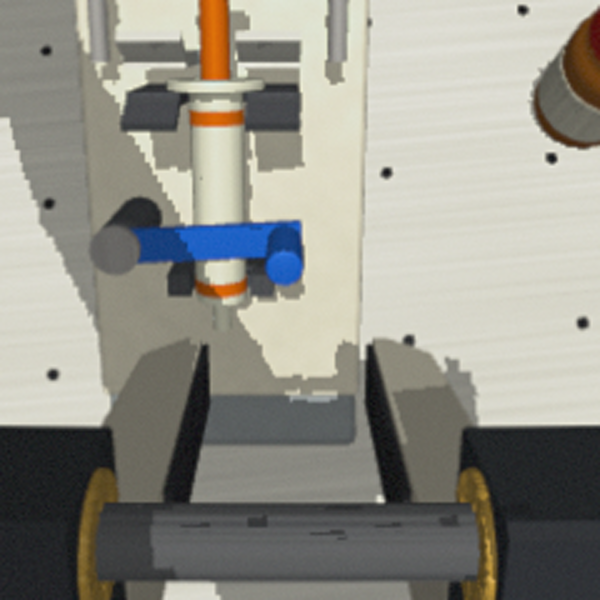

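The latch lies across the barrel with the knob top at (284,267), which matches −0.05 rad (the stop). The syringe is seated and the gripper is clear.

```bash
python3 -c "
from bench import *
print(hand_in())"
```

```text
the job is handed in; nothing more can be done
None
```

The orange syringe is seated in the pump with its flange in the gap, and the blue latch is closed against its stop. The gripper is clear and the job is handed in at about 26 s.

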